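Load calibration vials into a push-to-open vial reader

TASK

Load the vial reader for a calibration run: press its handleless door at the round mark so that the catch springs it ajar, let go, swing the door wide open and draw the sample tray fully out by its orange post. Stand whichever capped vials are on the bench upright in the tray, handling the weakest first so nothing is carried over - white cap, then yellow, blue, red - each in the next pocket from the one-dot pocket on, with no pocket skipped, and set the glass down gently. Then push the tray fully home and shut the door so that its catch holds it flush when you let go, leaving the other things on the bench where they are.

Things in the scene. Friction and masses are not known exactly. Their poses are not given: they have to be found in the camera images.
- reader: low white vial reader fixed to the bench, 150 deep x 246 wide x 92 mm high, dark display on top. Origin on the bench under the middle of the case's open front plane; x points back into the case, y to the left seen from the robot, z up. A grey door without handle closes the whole front; it turns on a vertical axis at its left (reader x -10, y +123 mm). Behind it slides the sample tray
- door (a joint): door angle, rad: 0 = flush on its catch, grows as its right edge swings to the robot, then left; stops at -0.031 in, 1.9 open. Push-push catch: pressed in to the stop and let go it springs to about 0.27 within 1 s. To shut: swing it to and press it past flush to the firm stop, let go: it stays at 0. Too short a press changes nothing; if it springs ajar, press again. Stays where left (0.05 N m)
- press_mark (a point): centre of the round metal mark (26 mm) on the door's outer face, 205 mm from the hinge, 52 mm above the bench: press here, for opening and for the last push shut. About 3 N moves it, 7 mm to the stop; 6 to 10 N is plenty. With the door flush this face stands 46 mm in front of the case's front plane
- door_hinge (a point): point on the door's vertical hinge axis, 50 mm above the bench. The door is a dished panel 246 mm wide from the axis, 36 mm thick front to back, from 7 to 92 mm above the bench; the axis lies level with its back edges, which at 0 stand 10 mm in front of the case's front plane
- door_edge (a point): back corner of the door's free (right) edge, 246 mm from the hinge, 50 mm above the bench. Ajar it stands some 70 mm off the case: put a finger down behind it and draw it round, or pinch the 36 mm thickness. The black catch tongue sticks out 60 mm behind the door's back here, 17 to 43 mm above the bench: keep above 45 mm
- tray (a joint): how far the tray is drawn out to the robot, m: 0 = home, 0.110 = fully out at its stop; slides with about 1.2 N of friction and stays where left. It comes out only with the door wide open
- pull (a point): top centre of the tray's upright orange pull post: 14 mm in diameter, top 74 mm above the bench, clear from 26 mm up; in front of the middle of the tray, 22 mm in front of the case's front plane when the tray is home (then inside the shut door)
- pocket1 (a point): centre of the floor of tray pocket 1, marked with 1 white dot (pocket 1 at the reader's left, 44 mm apart in a row along the reader's y); square, 31 mm wide with a 3 mm lead-in, 26 mm deep; floor 14 mm, tray top 40 mm above the bench; the vial stands on the floor. The row lies 34 mm behind the case's front plane with the tray home, 76 mm before it fully out; the tray top reaches 30 mm either side of it along x
- pocket2 (a point): centre of the floor of tray pocket 2, marked with 2 white dots (pocket 1 at the reader's left, 44 mm apart in a row along the reader's y); square, 31 mm wide with a 3 mm lead-in, 26 mm deep; floor 14 mm, tray top 40 mm above the bench; the vial stands on the floor. The row lies 34 mm behind the case's front plane with the tray home, 76 mm before it fully out; the tray top reaches 30 mm either side of it along x
- pocket3 (a point): centre of the floor of tray pocket 3, marked with 3 white dots (pocket 1 at the reader's left, 44 mm apart in a row along the reader's y); square, 31 mm wide with a 3 mm lead-in, 26 mm deep; floor 14 mm, tray top 40 mm above the bench; the vial stands on the floor. The row lies 34 mm behind the case's front plane with the tray home, 76 mm before it fully out; the tray top reaches 30 mm either side of it along x
- pocket4 (a point): centre of the floor of tray pocket 4, marked with 4 white dots (pocket 1 at the reader's left, 44 mm apart in a row along the reader's y); square, 31 mm wide with a 3 mm lead-in, 26 mm deep; floor 14 mm, tray top 40 mm above the bench; the vial stands on the floor. The row lies 34 mm behind the case's front plane with the tray home, 76 mm before it fully out; the tray top reaches 30 mm either side of it along x
- vial_white: glass vial with white cap (the blank, first in the order); upright it is 57 mm tall: amber body 28 mm in diameter up to 37 mm, cap 26 mm in diameter from 42 to 57 mm; 60 g, most of it in its thick foot; origin at the centre of its underside, z up its axis. Stands on the open bench right of the reader; may be absent (then it needs nothing)
- vial_yellow: glass vial with yellow cap (lowest standard, second); upright it is 57 mm tall: amber body 28 mm in diameter up to 37 mm, cap 26 mm in diameter from 42 to 57 mm; 60 g, most of it in its thick foot; origin at the centre of its underside, z up its axis. Stands on the open bench right of the reader; may be absent (then it needs nothing)
- vial_blue: glass vial with blue cap (middle standard, third); upright it is 57 mm tall: amber body 28 mm in diameter up to 37 mm, cap 26 mm in diameter from 42 to 57 mm; 60 g, most of it in its thick foot; origin at the centre of its underside, z up its axis. Stands on the open bench right of the reader; may be absent (then it needs nothing)
- vial_red: glass vial with red cap (strongest standard, last); upright it is 57 mm tall: amber body 28 mm in diameter up to 37 mm, cap 26 mm in diameter from 42 to 57 mm; 60 g, most of it in its thick foot; origin at the centre of its underside, z up its axis. Stands on the open bench right of the reader; may be absent (then it needs nothing)
- timer: lab timer lying on its back, 66x60x18 mm, origin under its middle; leave alone
- wash_bottle: wash bottle, 73x113x223 mm, origin at its underside; leave alone
- sample_bottle: small glass sample bottle, 58x58x103 mm, origin at its underside; leave alone
Mind the look-alikes: they are no part of the job. Leave any pink or purple look-alike of the vial_white alone.

How it is judged:
By the outcome, as a careful person would: the job done as asked, in the order asked, and still so for the second after the job is handed in, with the robot touching nothing.
Of vial_white, vial_yellow, vial_blue, vial_red only 2 to 4 are there at a start; the rules pass over those that are not, and their reading is None.
At some moment in a run one of vial_white, vial_yellow, vial_blue, vial_red may be knocked a few centimetres aside while the robot is not near it.
It also fails if it takes over 210 s, if anything falls off the work surface, if the arm or the gripper's body presses on something with over 40 N, if the wrist force passes 120 N, or if a joint passes its speed limit or range.

ROBOT

A 7-joint arm with a two-finger parallel gripper is mounted at the origin on a cart in front of the work surface, level with it; the furniture and walls round the work are solid. World frame = base frame: x ahead of the robot, y to its left, z up, the work surface at z = 0. Lengths are in mm, angles in rad, forces in N, time in s.
With the tool pointing down it reaches from about 400 to 850 mm from the base axis. Payload 4.5 kg.
Tool frame: the origin (TCP) lies between the finger pads; the fingertips stand 11 mm ahead of it and the grasp point (between the pads) lies 8 mm behind it; z points along the fingers, y is the direction in which the jaws open and shut (so a half turn about z gives the same grasp; the last joint's range is limited). The gripper opens to 85 mm and grips with 20 to 120 N. Pads are 22 mm wide; open, the fingers measure 114 mm over their backs; the gripper's body (76 mm by 85 mm) begins 54 mm behind the grasp point. The pads swing forward as they close: fully open they stand 13 mm farther back than shut.
Start: joints at [-1.243, 0.689, -0.195, 1.565, 0.157, 0.902, -0.215], TCP at [180.975, 598.249, 242.317] pointing down, gripper open.
Joint ranges: [-3.01, 3.01], [-0.46, 2.08], [-1.47, 1.51], [0.13, 2.56], [-1, 4.14], [0.04, 2.09], [-2.66, 2.66]. Speed limits (rad/s): [2.57, 2.57, 3.14, 3.14, 3.14, 3.14, 3.14].

INTERFACE

Orientations are given as [roll, pitch, yaw] about the fixed x, y, z axes, in that order (R = Rz(yaw) Ry(pitch) Rx(roll)).
In Python, from workcell import env, viewer gives the robot as it stands.
- The arm moves only by the shell command python3 -m creep 'ROWS' [FORCE]. ROWS is JSON, a list of rows, each an object of numbers: "dx", "dy", "dz": the shift along the world's x, y, z in mm; "roll": the turn about the world's z in degrees; "fingers": the gripper's target within -1 to 1 (fully open at 1, half-way at 0, shut at -1). In form: [{"dx": .., "dy": .., "dz": .., "roll": .., "fingers": ..}, ...]. A call has 1 to 10 rows; each row is the pose to reach, as a shift and turn from the pose commanded when the call began; what a row does not reach only later rows make up. A row lasts 1/8 s, in which the tool goes at most 62.5 mm and 10.7 degrees, less where a joint would pass 70% of its speed; a pose out of reach is approached as far as the arm can. A call with a gripper value outside its range is refused whole. The fingers move at their own pace and stop on an object; FORCE is the grip in N (left out, the last holds). Time passes only in rows, so rows that repeat a pose let the fingers close. It gives the time, the measured TCP pose, the force and the opening at its end, in the units of the state.
- env.state(): the state, without advancing time (a new reading comes with each control period).
- viewer.snapshot(name): name is "side" or "top"; returns the picture (420x560x3 uint8, red, green, blue); there is no depth.
- viewer.camera_info(name): a dict with "camera_matrix" (3x3 intrinsics, pixels), "view" (4x4, takes a point from world to camera coordinates). Camera axes: x right, y down, z forward; pixel columns grow to the right and rows downward; lengths in mm; the calibration is good to about 2 mm. A picture is of the moment at which its call begins. camera_info takes no time and is no camera call.
- env.sign_off(): hands the job in, once; it reports no verdict.
The state is a dict: "clock": time; "qpos": joint angles; "joint_vel": joint speeds; "joint_efforts": joint torques, N m; "ee_pos": TCP position; "eef_rot": TCP orientation; "wrist_force": force on the tool from outside, world axes, zero at the start; "wrist_torque": the same for the moment, N m; "finger_gap": opening from 0.0 (shut) to 1.0 (fully open).
Only numpy, scipy, OpenCV 4.12 (cv2) and the standard library are available. Lean on these libraries where they do the work, as an engineer would, in place of code of your own. Each camera call takes 0.05 s, during which the arm holds its last target.

## Working session

There is one attempt and no reset: what is moved stays moved. The work goes in short steps, Python scripts to look and compute and a shell command to move; the robot and the scene stay as the last step left them, time stands still between calls to the robot, and variables do not carry over. Pictures are saved under pics/ and viewed, and the job is handed in when it is done.

```bash
ls; mkdir -p pics; python3 - <<'E'
from workcell import env, viewer
import cv2
s=env.state();print(s)
for n in("side","top"):
    im=viewer.snapshot(n);cv2.imwrite(f"pics/{n}0.png",im[:,:,::-1]);print(viewer.camera_info(n))
E
```

```text
pics
{'clock': 0.0, 'qpos': array([-1.24322795,  0.68998259, -0.1945196 ,  1.5663759 ,  0.15729991,
        0.90250661, -0.2150875 ]), 'joint_vel': array([-0.00019083,  0.0008398 ,  0.00036672, -0.00064952, -0.00079049,
       -0.00052796,  0.00166025]), 'joint_efforts': array([-5.13649247e-04, -5.39627337e+01, -1.26647227e+00, -1.58543390e+01,
        9.18913458e-03,  9.53472045e-03, -2.57460016e-06]), 'ee_pos': array([180.83411457, 597.59095878, 241.47656197]), 'eef_rot': array([-3.13971759e+00,  1.35630463e-04,  2.84792950e+00]), 'wrist_force': array([ 0.04839445, -0.1673385 ,  0.37007204]), 'wrist_torque': array([-0.00066765,  0.00559033, -0.04241308]), 'finger_gap': 0.9967473420130785}
{'camera_matrix': array([[404.73657187,   0.        , 284.23817436],
       [  0.        , 404.73657187, 210.79020157],
       [  0.        ,   0.        ,   1.        ]]), 'view': array([[ 8.77862441e-01, -4.78474191e-01,  2.04935020e-02,
        -4.68801658e+02],
       [-2.55636911e-01, -5.04346840e-01, -8.24793328e-01,
         1.65215757e+02],
       [ 4.04978154e-01,  7.18816189e-01, -5.65062812e-01,
         9.41611826e+02],
       [ 0.00000000e+00,  0.00000000e+00,  0.00000000e+00,
         1.00000000e+00]])}
{'camera_matrix': array([[442.00126138,   0.        , 283.27918674],
       [  0.        , 442.00126138, 207.79290459],
       [  0.        ,   0.        ,   1.        ]]), 'view': array([[-2.09739831e-02, -9.99768756e-01,  4.74615250e-03,
        -5.19541229e+01],
       [-9.87504266e-01,  1.99745922e-02, -1.56321272e-01,
         4.96766839e+02],
       [ 1.56190321e-01, -7.96552556e-03, -9.87694859e-01,
         1.36650624e+03],
       [ 0.00000000e+00,  0.00000000e+00,  0.00000000e+00,
         1.00000000e+00]])}
```

View pics/side0.png

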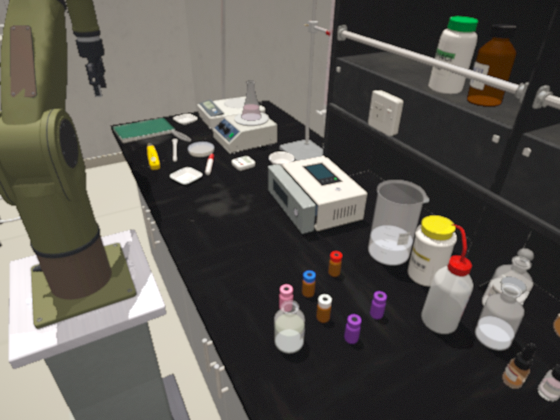

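View pics/top0.png

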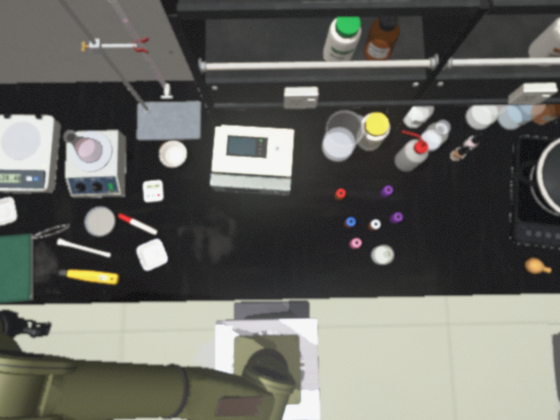

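Side view: reader at about (315,195). Capped vials are red (335,263), blue (309,283) and white (324,308). The look-alikes are pink (286,297), purple (353,328) and purple (378,304), with the sample bottle at (289,328). There is no yellow-capped vial. Next I enlarge the crops and measure.

```bash
cat > h.py <<'E'
import numpy as np, cv2
from workcell import env, viewer
def cam(n):
    c=viewer.camera_info(n);return np.array(c["camera_matrix"]),np.array(c["view"])
def proj(n,P):
    K,V=cam(n);p=V[:3,:3]@np.asarray(P,float)+V[:3,3];p=K@p;return p[:2]/p[2]
def ray(n,u,v):
    K,V=cam(n);d=V[:3,:3].T@np.linalg.solve(K,[u,v,1.]);o=-V[:3,:3].T@V[:3,3];return o,d
def onz(n,u,v,z):
    o,d=ray(n,u,v);return o+d*(z-o[2])/d[2]
def two(a,b):
    A=[];B=[]
    for n,p in(("side",a),("top",b)):
        o,d=ray(n,*p);d=d/np.linalg.norm(d);M=np.eye(3)-np.outer(d,d);A.append(M);B.append(M@o)
    return np.linalg.solve(sum(A),sum(B))
def snap(n,f,crop=None,k=1):
    im=viewer.snapshot(n)[:,:,::-1].copy();save(im,f,crop,k);return im
def save(im,f,crop=None,k=1):
    if crop: x0,y0,x1,y1=crop;im=im[y0:y1,x0:x1]
    cv2.imwrite("pics/"+f,cv2.resize(im,None,fx=k,fy=k,interpolation=cv2.INTER_CUBIC))
E
python3 - <<'E'
from h import *
t=cv2.imread("pics/top0.png");s=cv2.imread("pics/side0.png")
save(t,"tcrop0.png",(195,110,415,275),3.5)
save(s,"scrop0.png",(260,150,400,350),3)
hs=lambda im:cv2.cvtColor(im,cv2.COLOR_BGR2HSV)
R={"red":((0,150,90),(8,255,255)),"blue":((98,120,90),(120,255,255)),"white":((0,0,140),(180,60,255)),"pink":((160,60,120),(179,255,255)),"purple":((130,80,60),(155,255,255))}
for n,im,c in(("top",t,(325,180,410,270)),("side",s,(270,245,400,350))):
    x0,y0,x1,y1=c;q=hs(im[y0:y1,x0:x1])
    for k,(a,b) in R.items():
        m=cv2.inRange(q,a,b);N,_,st,ce=cv2.connectedComponentsWithStats(m)
        for i in range(1,N):
            if st[i,4]>15:
                u=ce[i]+[x0,y0];print(n,k,u.round(1),st[i],onz(n,*u,57 if n=="top" else 52).round(1))
E
```

```text
top red [340.4 193. ] [10  8 11 11 85] [ 536.5 -243.4   57. ]
top blue [351.  221.1] [22 37  9 10 74] [ 446.3 -272.9   57. ]
top white [375.2 223.8] [45 39 11 10 74] [ 436.5 -348.    57. ]
top white [382.2 254.4] [ 47  66  21  18 313] [ 340.6 -364.7   57. ]
top pink [355.4 242.7] [25 58 12 10 96] [ 378.7 -283.6   57. ]
top purple [386.5 190.7] [ 55   5  14  13 132] [ 541.  -389.5   57. ]
top purple [396.1 217.2] [ 64  31  15  13 133] [ 455.8 -414.9   57. ]
side red [335.8 256.1] [ 60   5  13  13 124] [ 539.2 -242.8   52. ]
side blue [308.9 275.4] [ 33  25  13  12 130] [ 448.4 -269.6   52. ]
side white [385.7 253.2] [ 99   0  31  20 517] [ 651.7 -289.1   52. ]
side white [324.4 300.5] [ 48  49  14  14 143] [ 438.  -348.2   52. ]
side white [289.  328.1] [   5   56   29   49 1093] [ 338.1 -376.2   52. ]
side pink [285.4 293.9] [  9  39  14  25 237] [ 375.  -294.6   52. ]
side pink [287.8 306.9] [14 59  8  7 48] [ 362.  -328.4   52. ]
side purple [377.9 304.3] [100  45  18  29 381] [ 530.1 -408.1   52. ]
side purple [352.4 328.3] [ 74  68  18  31 414] [ 446.4 -433.6   52. ]
```

View pics/tcrop0.png

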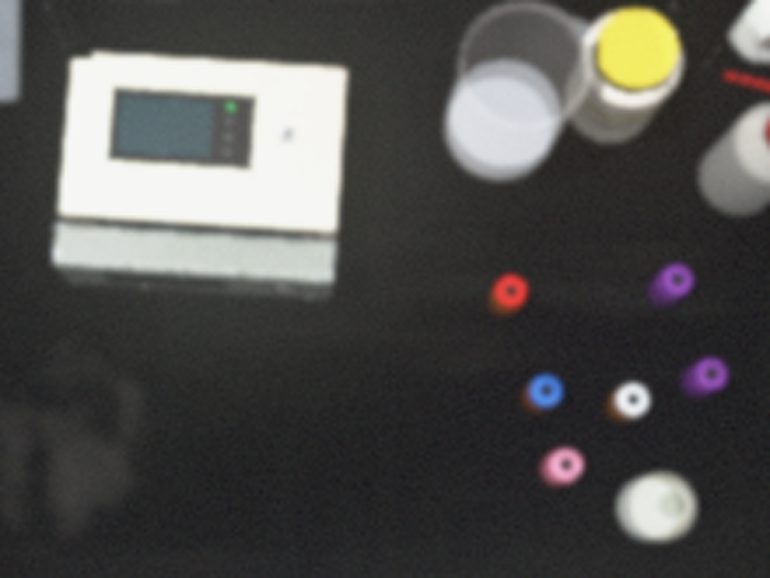

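View pics/scrop0.png

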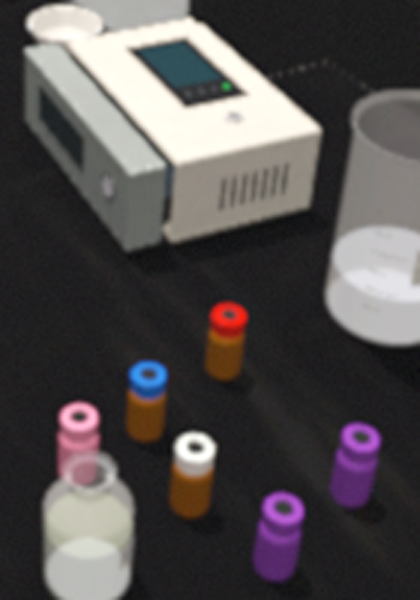

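Confirmed: white, blue and red caps on amber bodies are ours. Pink and the two purples have same-coloured bodies, so they are look-alikes. Now the reader pose.

```bash
python3 - <<'E'
from h import *
t=cv2.imread("pics/top0.png");x0,y0,x1,y1=195,110,300,195
g=cv2.GaussianBlur(t,(3,3),0)[y0:y1,x0:x1]; q=cv2.cvtColor(g,cv2.COLOR_BGR2HSV)
m=cv2.inRange(q,(0,0,205),(180,60,255));c=max(cv2.findContours(m,0,1)[0],key=cv2.contourArea)
h=cv2.convexHull(c)[:,0]+[x0,y0]
W=np.array([onz("top",*p,92)[:2] for p in h]);r=cv2.minAreaRect(W.astype(np.float32));print(r,cv2.boxPoints(r))
# front corner lines by profile
for col in (215,225,250,280,287):
    print(col,[tuple(g[y-y0,col-x0]) for y in range(168,196,2) if y<y1])
# door outline
m2=cv2.inRange(q,(0,0,140),(180,255,204));m2[:60]=0
N,_,st,ce=cv2.connectedComponentsWithStats(m2);print(st)
for p in((296,212.3),):
    for z in(52,):print("mark",onz("side",*p,z))
E
```

```text
((672.657470703125, 29.840362548828125), (243.8497772216797, 148.36314392089844), 85.19823455810547) [[588.5301   -85.446976]
 [736.3725   -97.86624 ]
 [756.78485  145.1277  ]
 [608.94244  157.54697 ]]
215 [(np.uint8(245), np.uint8(246), np.uint8(246)), (np.uint8(224), np.uint8(231), np.uint8(231)), (np.uint8(142), np.uint8(152), np.uint8(153)), (np.uint8(160), np.uint8(167), np.uint8(163)), (np.uint8(206), np.uint8(213), np.uint8(207)), (np.uint8(214), np.uint8(219), np.uint8(214)), (np.uint8(215), np.uint8(220), np.uint8(215)), (np.uint8(216), np.uint8(220), np.uint8(216)), (np.uint8(202), np.uint8(207), np.uint8(202)), (np.uint8(129), np.uint8(134), np.uint8(129)), (np.uint8(82), np.uint8(85), np.uint8(82)), (np.uint8(68), np.uint8(71), np.uint8(68)), (np.uint8(50), np.uint8(53), np.uint8(52)), (np.uint8(46), np.uint8(49), np.uint8(48))]
225 [(np.uint8(245), np.uint8(246), np.uint8(246)), (np.uint8(237), np.uint8(241), np.uint8(240)), (np.uint8(161), np.uint8(169), np.uint8(167)), (np.uint8(133), np.uint8(138), np.uint8(134)), (np.uint8(200), np.uint8(207), np.uint8(200)), (np.uin
[... 1774 characters left out ...]
t8(244), np.uint8(246), np.uint8(246)), (np.uint8(244), np.uint8(246), np.uint8(246)), (np.uint8(234), np.uint8(240), np.uint8(239)), (np.uint8(167), np.uint8(177), np.uint8(179)), (np.uint8(148), np.uint8(156), np.uint8(154)), (np.uint8(195), np.uint8(202), np.uint8(196)), (np.uint8(204), np.uint8(211), np.uint8(204)), (np.uint8(203), np.uint8(210), np.uint8(203)), (np.uint8(205), np.uint8(212), np.uint8(205)), (np.uint8(206), np.uint8(211), np.uint8(205)), (np.uint8(155), np.uint8(160), np.uint8(154)), (np.uint8(91), np.uint8(94), np.uint8(92)), (np.uint8(75), np.uint8(77), np.uint8(76))]
[[   0    0  105   85 8458]
 [  15   60   82   21  467]]
mark [546.18257866 -42.45512756  52.        ]
```

Reader pose: origin (598, 36), yaw −0.084. The mark seen from the side camera is (546.2,−42.5), and the model predicts (545.3,−41.9), so they agree. First I move to a point in front of the door.

```bash
python3 -m creep '[{"dx":40,"dy":-42,"dz":0,"roll":4,"fingers":-1},{"dx":80,"dy":-84,"dz":0,"roll":8,"fingers":-1},{"dx":120,"dy":-125,"dz":0,"roll":12,"fingers":-1},{"dx":160,"dy":-166,"dz":0,"roll":12,"fingers":-1},{"dx":200,"dy":-208,"dz":0,"roll":12,"fingers":-1},{"dx":239,"dy":-248,"dz":0,"roll":12,"fingers":-1},{"dx":239,"dy":-248,"dz":0,"roll":12,"fingers":-1}]' 40
python3 -m creep '[{"dx":10,"dy":-55,"dz":0},{"dx":20,"dy":-110,"dz":0},{"dx":30,"dy":-165,"dz":0},{"dx":40,"dy":-220,"dz":0},{"dx":50,"dy":-275,"dz":0},{"dx":58,"dy":-330,"dz":0},{"dx":65,"dy":-387,"dz":-20},{"dx":65,"dy":-387,"dz":-60},{"dx":65,"dy":-387,"dz":-100},{"dx":65,"dy":-387,"dz":-100}]'
python3 - <<'E'
from h import *
s=env.state();print(s["ee_pos"],s["eef_rot"],s["wrist_force"],s["qpos"].round(2))
snap("side","s1.png")
E
```

```text
clock: 0.98
ee_pos: [424.2, 344.6, 241.7]
eef_rot: [-3.138, 0.002, 3.047]
wrist_force: [-0.3, 0.1, 0.2]
finger_gap: 0.001
[424.21346595 344.55014662 241.66509931] [-3.13755170e+00  1.81545657e-03  3.04677654e+00] [-0.29636695  0.12707341  0.16687965] [-0.59  0.59 -0.29  1.8   0.24  0.78  0.47]invalid input
```

View pics/s1.png

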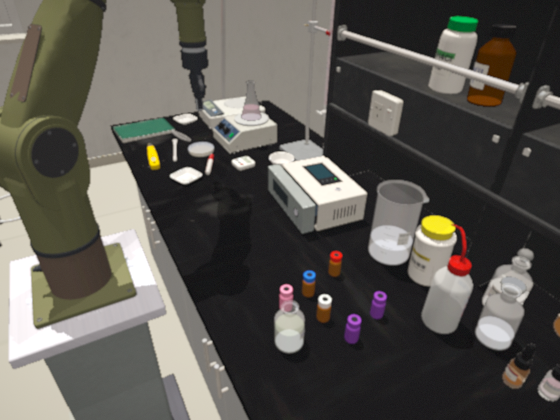

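```bash
python3 -m creep '[{"dx":10,"dy":-55,"dz":0,"roll":0,"fingers":-1},{"dx":20,"dy":-110,"dz":0,"roll":0,"fingers":-1},{"dx":30,"dy":-165,"dz":0,"roll":0,"fingers":-1},{"dx":40,"dy":-220,"dz":0,"roll":0,"fingers":-1},{"dx":50,"dy":-275,"dz":0,"roll":0,"fingers":-1},{"dx":58,"dy":-330,"dz":0,"roll":0,"fingers":-1},{"dx":65,"dy":-387,"dz":-20,"roll":0,"fingers":-1},{"dx":65,"dy":-387,"dz":-60,"roll":0,"fingers":-1},{"dx":65,"dy":-387,"dz":-110,"roll":0,"fingers":-1},{"dx":65,"dy":-387,"dz":-110,"roll":0,"fingers":-1}]'
python3 -m creep '[{"dx":0,"dy":0,"dz":0,"roll":0,"fingers":-1},{"dx":0,"dy":0,"dz":0,"roll":0,"fingers":-1}]'
python3 - <<'E'
from h import *
s=env.state();print(s["ee_pos"],s["eef_rot"],s["wrist_force"],s["qpos"].round(2))
snap("side","s2.png",(200,100,440,280),3.2)
E
```

```text
clock: 2.28
ee_pos: [482.6, -35.0, 129.9]
eef_rot: [3.141, -0.007, 3.06]
wrist_force: [0.1, -0.7, 1.0]
finger_gap: -0.005
clock: 2.52
ee_pos: [486.3, -36.1, 134.1]
eef_rot: [3.141, 0.004, 3.058]
wrist_force: [0.3, 0.4, 0.8]
finger_gap: -0.002
[486.30402992 -36.08787196 134.14940216] [3.14091739 0.00361822 3.05805332] [0.31121022 0.39649532 0.77817152] [ 0.13  0.7  -0.23  2.07  0.39  0.4   1.07]
```

View pics/s2.png

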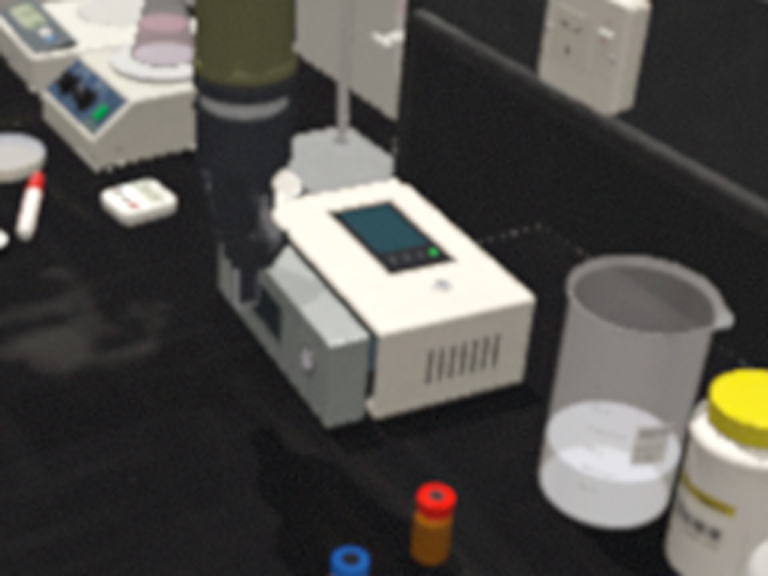

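```bash
python3 -m creep '[{"dx":0,"dy":0,"dz":-40,"roll":0,"fingers":-1},{"dx":0,"dy":0,"dz":-80,"roll":0,"fingers":-1},{"dx":15,"dy":-1,"dz":-80,"roll":0,"fingers":-1},{"dx":30,"dy":-3,"dz":-80,"roll":0,"fingers":-1},{"dx":38,"dy":-3,"dz":-80,"roll":0,"fingers":-1},{"dx":38,"dy":-3,"dz":-80,"roll":0,"fingers":-1},{"dx":38,"dy":-3,"dz":-80,"roll":0,"fingers":-1}]'
python3 -m creep '[{"dx":2,"dy":0,"dz":0,"roll":0,"fingers":-1},{"dx":4,"dy":0,"dz":0,"roll":0,"fingers":-1},{"dx":6,"dy":-0.5,"dz":0,"roll":0,"fingers":-1},{"dx":8,"dy":-0.5,"dz":0,"roll":0,"fingers":-1}]'

```

```text
clock: 3.45
ee_pos: [522.3, -39.7, 52.6]
eef_rot: [-3.142, -0.001, 3.057]
wrist_force: [-0.4, 0.6, 0.0]
finger_gap: 0.004
clock: 3.95
ee_pos: [531.1, -40.3, 52.3]
eef_rot: [3.142, -0.0, 3.057]
wrist_force: [0.4, -0.1, -0.3]
finger_gap: -0.003
```

```bash
python3 -m creep '[{"dx":1,"dy":0,"dz":0,"roll":0,"fingers":-1},{"dx":2,"dy":0,"dz":0,"roll":0,"fingers":-1},{"dx":3,"dy":0,"dz":0,"roll":0,"fingers":-1}]'
python3 -m creep '[{"dx":1,"dy":0,"dz":0,"roll":0,"fingers":-1},{"dx":2,"dy":0,"dz":0,"roll":0,"fingers":-1}]'

```

```text
clock: 4.32
ee_pos: [533.6, -40.3, 52.3]
eef_rot: [-3.141, -0.001, 3.057]
wrist_force: [-1.7, 0.1, 1.7]
finger_gap: 0.002
clock: 4.58
ee_pos: [534.7, -40.5, 52.2]
eef_rot: [-3.141, -0.002, 3.057]
wrist_force: [-3.2, -0.0, 0.8]
finger_gap: -0.002
```

```bash
python3 -m creep '[{"dx":2,"dy":0,"dz":0,"roll":0,"fingers":-1},{"dx":3.5,"dy":0,"dz":0,"roll":0,"fingers":-1},{"dx":5,"dy":-0.5,"dz":0,"roll":0,"fingers":-1},{"dx":5,"dy":-0.5,"dz":0,"roll":0,"fingers":-1}]'

```

```text
clock: 5.08
ee_pos: [539.3, -40.9, 51.9]
eef_rot: [-3.141, -0.003, 3.058]
wrist_force: [-6.8, -0.8, 0.7]
finger_gap: 0.001
```

```bash
python3 -m creep '[{"dx":1.5,"dy":0,"dz":0,"roll":0,"fingers":-1},{"dx":2,"dy":0,"dz":0,"roll":0,"fingers":-1},{"dx":2,"dy":0,"dz":0,"roll":0,"fingers":-1}]'

```

```text
clock: 5.45
ee_pos: [539.2, -41.0, 51.9]
eef_rot: [-3.14, -0.007, 3.058]
wrist_force: [-10.4, 0.3, 4.3]
finger_gap: 0.001
```

At the stop: force is rising with no further travel. Let go.

```bash
python3 -m creep '[{"dx":-50,"dy":4,"dz":0,"roll":0,"fingers":-1},{"dx":-105,"dy":8,"dz":0,"roll":0,"fingers":-1},{"dx":-105,"dy":8,"dz":40,"roll":0,"fingers":-1},{"dx":-105,"dy":8,"dz":90,"roll":0,"fingers":-1},{"dx":-105,"dy":8,"dz":110,"roll":0,"fingers":-1},{"dx":-105,"dy":8,"dz":110,"roll":0,"fingers":-1},{"dx":-105,"dy":8,"dz":110,"roll":0,"fingers":-1}]'
python3 - <<'E'
from h import *
im=snap("side","s3.png",(240,120,440,280),3.5)
im=snap("top","t3.png",(195,110,415,275),3.5)
h=np.array([598.3,159.4])
for a in(0,.27):
    o=np.array([598,36]);X=np.array([.9965,-.0837]);Y=np.array([.0837,.9965])
    p=o+X*(-10-246*np.sin(a))+Y*(123-246*np.cos(a));print(a,p,proj("side",[*p,92]),proj("top",[*p,92]))
E
```

```text
clock: 6.32
ee_pos: [438.9, -32.5, 162.0]
eef_rot: [3.141, 0.001, 3.057]
wrist_force: [0.4, 0.0, -0.1]
finger_gap: -0.002
0 [577.7399 -85.7325] [315.21569805 205.02847783] [290.42002017 178.73242864]
0.27 [513.09958683 -71.35928014] [291.06996014 208.52975477] [286.23278354 199.4087269 ]
```

View pics/s3.png

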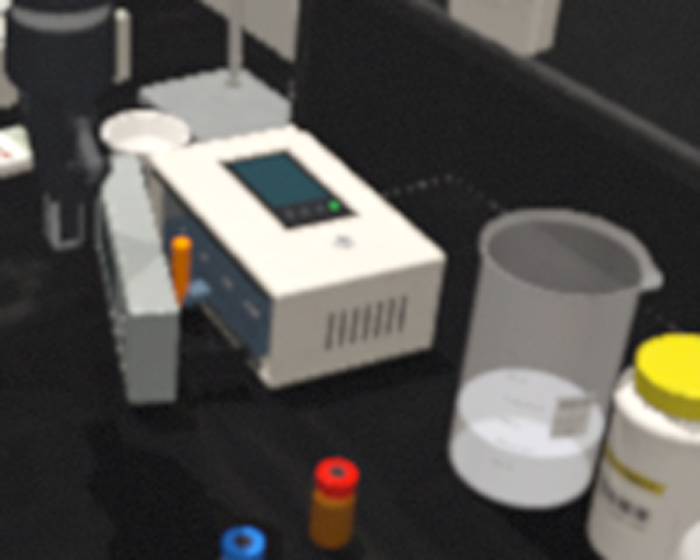

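View pics/t3.png

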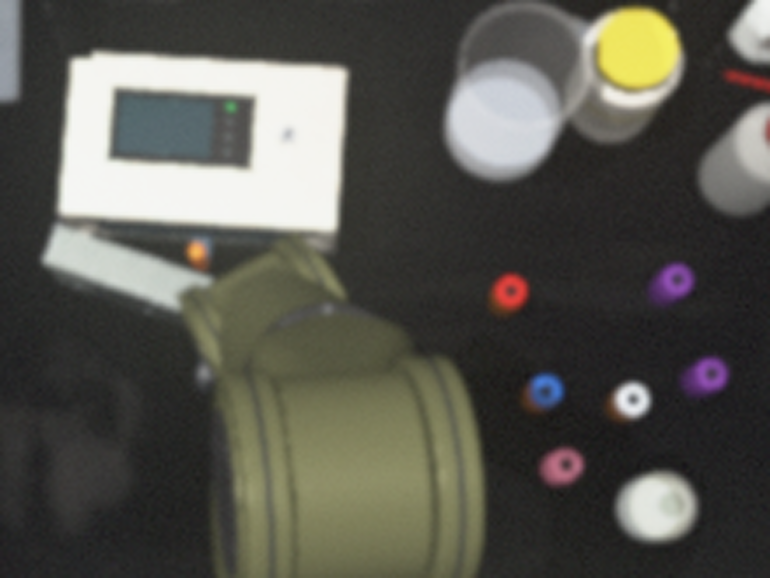

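```bash
python3 -m creep '[{"dx":54,"dy":-16,"dz":0,"roll":0,"fingers":-1},{"dx":108,"dy":-32,"dz":0,"roll":0,"fingers":-1},{"dx":108,"dy":-32,"dz":-20,"roll":0,"fingers":-1},{"dx":108,"dy":-32,"dz":-60,"roll":0,"fingers":-1},{"dx":108,"dy":-32,"dz":-100,"roll":0,"fingers":-1},{"dx":108,"dy":-32,"dz":-100,"roll":0,"fingers":-1},{"dx":108,"dy":-32,"dz":-100,"roll":0,"fingers":-1}]'
python3 - <<'E'
from h import *
p0=env.state()["ee_pos"];print(p0)
o=np.array([598,36]);X=np.array([.9965,-.0837]);Y=np.array([.0837,.9965])
for a in np.arange(.25,1.86,.1):
    r=np.interp(a,[.3,1.8],[228,165]);d=14
    q=np.array([-10,123])+r*np.array([-np.sin(a),-np.cos(a)])+d*np.array([np.cos(a),-np.sin(a)])
    w=o+X*q[0]+Y*q[1];print(round(a,2),w.round(0),(w-p0[:2]).round(0),np.hypot(*w).round())
E
```

```text
clock: 7.3
ee_pos: [546.4, -64.5, 62.8]
eef_rot: [3.141, 0.0, 3.058]
wrist_force: [-0.0, 0.3, 0.2]
finger_gap: 0.002
[546.40968168 -64.51084036  62.75266184]
0.25 [537. -61.] [-10.   4.] 540.0
0.35 [516. -51.] [-30.  13.] 519.0
0.45 [498. -39.] [-49.  26.] 499.0
0.55 [481. -24.] [-66.  40.] 481.0
0.65 [466.  -8.] [-81.  56.] 466.0
0.75 [453.   9.] [-94.  73.] 453.0
0.85 [442.  26.] [-104.   91.] 443.0
0.95 [433.  45.] [-113.  109.] 435.0
1.05 [426.  64.] [-120.  128.] 431.0
1.15 [421.  83.] [-125.  147.] 429.0
1.25 [419. 102.] [-128.  166.] 431.0
1.35 [418. 120.] [-128.  185.] 435.0
1.45 [419. 139.] [-127.  203.] 442.0
1.55 [422. 156.] [-124.  221.] 450.0
1.65 [427. 173.] [-119.  238.] 461.0
1.75 [433. 189.] [-113.  254.] 473.0
1.85 [439. 205.] [-107.  269.] 485.0
```

```bash
python3 -m creep '[{"dx":-10,"dy":4,"dz":0,"roll":0,"fingers":-1},{"dx":-20,"dy":8,"dz":0,"roll":0,"fingers":-1},{"dx":-30,"dy":13,"dz":0,"roll":0,"fingers":-1},{"dx":-40,"dy":19,"dz":0,"roll":0,"fingers":-1},{"dx":-49,"dy":26,"dz":0,"roll":0,"fingers":-1},{"dx":-58,"dy":33,"dz":0,"roll":0,"fingers":-1},{"dx":-66,"dy":40,"dz":0,"roll":0,"fingers":-1},{"dx":-74,"dy":48,"dz":0,"roll":0,"fingers":-1},{"dx":-81,"dy":56,"dz":0,"roll":0,"fingers":-1}]'
python3 -m creep '[{"dx":-7,"dy":8,"dz":0,"roll":0,"fingers":-1},{"dx":-13,"dy":17,"dz":0,"roll":0,"fingers":-1},{"dx":-18,"dy":26,"dz":0,"roll":0,"fingers":-1},{"dx":-23,"dy":35,"dz":0,"roll":0,"fingers":-1},{"dx":-28,"dy":44,"dz":0,"roll":0,"fingers":-1},{"dx":-32,"dy":53,"dz":0,"roll":0,"fingers":-1},{"dx":-36,"dy":62,"dz":0,"roll":0,"fingers":-1},{"dx":-39,"dy":72,"dz":0,"roll":0,"fingers":-1},{"dx":-42,"dy":81,"dz":0,"roll":0,"fingers":-1},{"dx":-44,"dy":91,"dz":0,"roll":0,"fingers":-1}]'

```

```text
clock: 8.43
ee_pos: [464.4, -8.2, 62.3]
eef_rot: [3.142, -0.0, 3.057]
wrist_force: [-0.6, -1.0, 0.1]
finger_gap: 0.001
clock: 9.68
ee_pos: [420.7, 82.9, 62.3]
eef_rot: [3.142, -0.0, 3.057]
wrist_force: [-0.1, -0.3, 0.4]
finger_gap: 0.003
```

```bash
python3 - <<'E'
from h import *
s=env.state();print(s["ee_pos"],s["wrist_force"],s["qpos"].round(2))
snap("side","s4.png")
E
```

```text
[420.69264809  82.87280969  62.30343795] [-0.13932126 -0.33645602  0.3539099 ] [-0.28  0.82 -0.03  2.28  0.51  0.04  0.67]
```

View pics/s4.png

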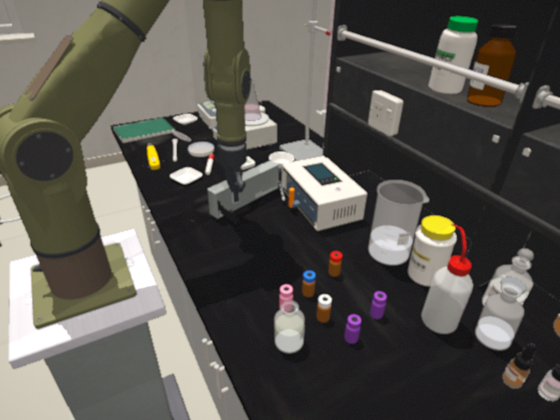

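```bash
python3 -m creep '[{"dx":6,"dy":10,"dz":0,"roll":0,"fingers":-1},{"dx":11,"dy":20,"dz":0,"roll":0,"fingers":-1},{"dx":16,"dy":30,"dz":0,"roll":0,"fingers":-1},{"dx":20,"dy":40,"dz":0,"roll":0,"fingers":-1},{"dx":24,"dy":50,"dz":0,"roll":0,"fingers":-1},{"dx":28,"dy":60,"dz":0,"roll":0,"fingers":-1},{"dx":31,"dy":70,"dz":0,"roll":0,"fingers":-1},{"dx":34,"dy":80,"dz":0,"roll":0,"fingers":-1},{"dx":36,"dy":90,"dz":0,"roll":0,"fingers":-1},{"dx":38,"dy":103,"dz":0,"roll":0,"fingers":-1}]'
python3 -m creep '[{"dx":2,"dy":0,"dz":0,"roll":0,"fingers":-1},{"dx":4,"dy":-20,"dz":0,"roll":0,"fingers":-1},{"dx":4,"dy":-30,"dz":60,"roll":0,"fingers":-1},{"dx":4,"dy":-30,"dz":118,"roll":0,"fingers":-1},{"dx":4,"dy":-30,"dz":118,"roll":0,"fingers":-1}]'
python3 - <<'E'
from h import *
s=env.state();print(s["ee_pos"],s["wrist_force"],s["qpos"].round(2))
snap("side","s5.png",(180,110,420,290),3.2)
snap("top","t5.png",(175,110,415,290),3.2)
E
```

```text
clock: 10.98
ee_pos: [459.6, 185.7, 62.4]
eef_rot: [3.142, 0.001, 3.056]
wrist_force: [0.1, -1.0, 0.2]
finger_gap: 0.004
clock: 11.6
ee_pos: [465.2, 153.4, 183.7]
eef_rot: [3.139, 0.007, 3.054]
wrist_force: [0.3, -0.1, -0.8]
finger_gap: -0.0
[465.21554436 153.42452626 183.69506646] [ 0.25894838 -0.0623893  -0.75484397] [-0.22  0.62 -0.3   2.03  0.35  0.54  0.71]
```

View pics/s5.png

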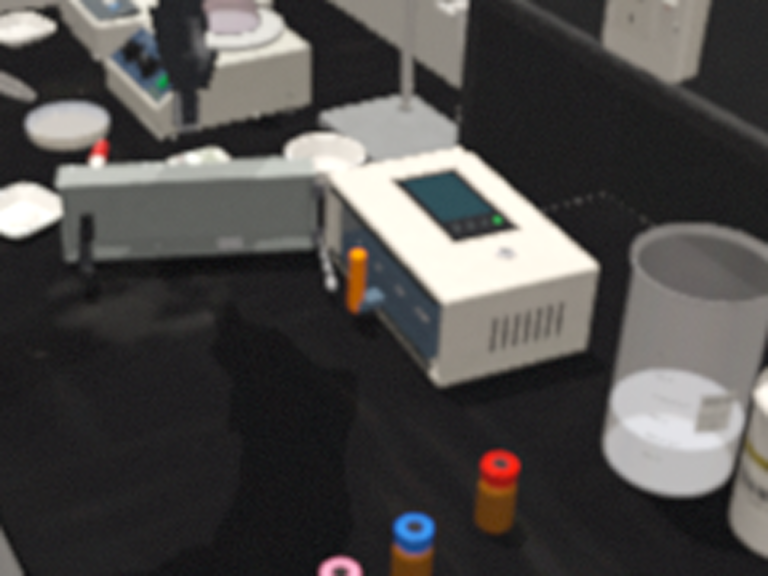

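View pics/t5.png

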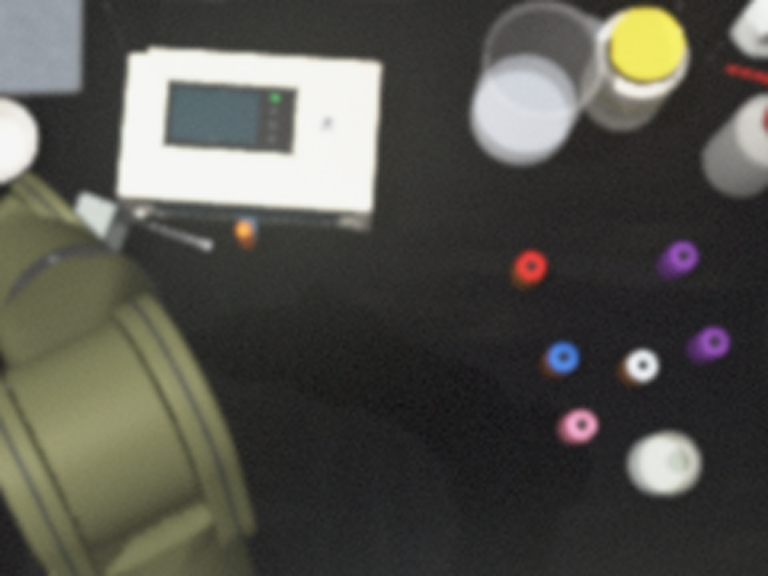

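```bash
python3 - <<'E'
from h import *
o=np.array([598,36]);X=np.array([.9965,-.0837]);Y=np.array([.0837,.9965])
rd=lambda p:np.round([(p[:2]-o)@X,(p[:2]-o)@Y,p[2]],1)
print("strap",rd(two((283.8,200),(240.6,186.6))))
S=cv2.imread("pics/s5.png");T=cv2.imread("pics/t5.png")
for n,im,off in(("side",S,(180,110)),("top",T,(175,110))):
    m=cv2.inRange(cv2.cvtColor(im,cv2.COLOR_BGR2HSV),(8,150,120),(22,255,255))
    N,_,st,ce=cv2.connectedComponentsWithStats(m)
    for i in range(1,N):
        if st[i,4]>60:print(n,st[i],ce[i]/3.2+off)
w=o+X*-22;print("post pred",w,proj("side",[*w,74]),proj("top",[*w,74]))
E
```

```text
strap [-28.8  36.6  16.4]
side [348 248  19  64 915] [291.35211749 196.44262295]
side [480 480  34  17 299] [334.69481605 262.97031773]
side [395 549  33  13 155] [307.85282258 284.03024194]
top [236 226  13  17 150] [250.73958333 182.8875    ]
post pred [576.077   37.8414] [291.32800415 189.10372433] [250.8365636  181.29264874]
```

```bash
python3 -m creep '[{"dx":40,"dy":-40,"dz":0,"roll":0,"fingers":0},{"dx":80,"dy":-80,"dz":0,"roll":0,"fingers":0},{"dx":111,"dy":-115,"dz":0,"roll":0,"fingers":0},{"dx":111,"dy":-115,"dz":-30,"roll":0,"fingers":0},{"dx":111,"dy":-115,"dz":-60,"roll":0,"fingers":0},{"dx":111,"dy":-115,"dz":-60,"roll":0,"fingers":0},{"dx":111,"dy":-115,"dz":-60,"roll":0,"fingers":0}]'
python3 - <<'E'
from h import *
s=env.state();print(s["ee_pos"],s["wrist_force"],s["finger_gap"])
snap("side","s6.png",(200,110,400,260),4)
E
```

```text
clock: 12.58
ee_pos: [573.7, 40.0, 120.2]
eef_rot: [-3.141, -0.001, 3.057]
wrist_force: [0.0, -0.7, -0.8]
finger_gap: 0.498
[573.66921369  39.97679935 120.16026341] [ 0.04786749 -0.65731291 -0.78335292] 0.497610684142146
```

View pics/s6.png

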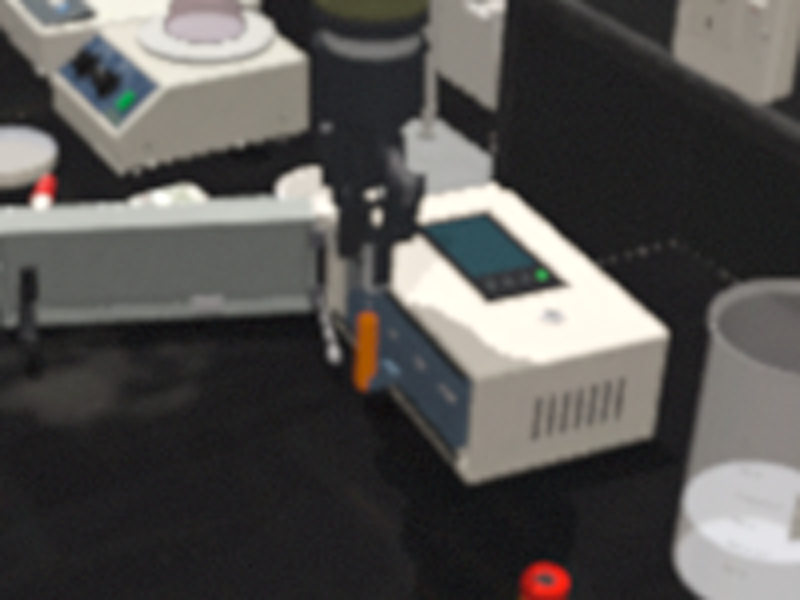

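```bash
python3 -m creep '[{"dx":1,"dy":-2,"dz":-30,"roll":0,"fingers":0},{"dx":1,"dy":-2,"dz":-60,"roll":0,"fingers":0},{"dx":1,"dy":-2,"dz":-68,"roll":0,"fingers":0},{"dx":1,"dy":-2,"dz":-68,"roll":0,"fingers":-0.5},{"dx":1,"dy":-2,"dz":-68,"roll":0,"fingers":-1},{"dx":1,"dy":-2,"dz":-68,"roll":0,"fingers":-1},{"dx":1,"dy":-2,"dz":-68,"roll":0,"fingers":-1},{"dx":1,"dy":-2,"dz":-68,"roll":0,"fingers":-1}]' 25

```

```text
clock: 13.62
ee_pos: [575.9, 38.9, 53.5]
eef_rot: [3.14, 0.002, 3.058]
wrist_force: [-0.0, 1.7, 7.0]
finger_gap: 0.154
```

```bash
python3 -m creep '[{"dx":-12,"dy":1,"dz":0,"roll":0,"fingers":-1},{"dx":-24,"dy":2,"dz":0,"roll":0,"fingers":-1},{"dx":-36,"dy":3,"dz":0,"roll":0,"fingers":-1},{"dx":-48,"dy":4,"dz":0,"roll":0,"fingers":-1},{"dx":-60,"dy":5,"dz":0,"roll":0,"fingers":-1},{"dx":-72,"dy":6,"dz":0,"roll":0,"fingers":-1},{"dx":-84,"dy":7,"dz":0,"roll":0,"fingers":-1},{"dx":-96,"dy":8,"dz":0,"roll":0,"fingers":-1},{"dx":-106,"dy":9,"dz":0,"roll":0,"fingers":-1},{"dx":-106,"dy":9,"dz":0,"roll":0,"fingers":-1}]'
python3 -m creep '[{"dx":-2,"dy":0,"dz":0,"roll":0,"fingers":-1},{"dx":-4,"dy":0,"dz":0,"roll":0,"fingers":-1},{"dx":-5,"dy":0,"dz":0,"roll":0,"fingers":-1},{"dx":-5,"dy":0,"dz":0,"roll":0,"fingers":-1}]'

```

```text
clock: 14.88
ee_pos: [468.5, 47.8, 53.5]
eef_rot: [3.141, 0.001, 3.058]
wrist_force: [-0.9, 1.1, 11.2]
finger_gap: 0.158
clock: 15.38
ee_pos: [466.2, 48.0, 53.5]
eef_rot: [3.139, 0.005, 3.057]
wrist_force: [3.0, 2.2, 8.5]
finger_gap: 0.156
```

```bash
python3 -m creep '[{"dx":-1.5,"dy":0,"dz":0,"roll":0,"fingers":-1},{"dx":-3,"dy":0,"dz":0,"roll":0,"fingers":-1},{"dx":-3,"dy":0,"dz":0,"roll":0,"fingers":-1}]'
python3 -m creep '[{"dx":3,"dy":0,"dz":0,"roll":0,"fingers":-1},{"dx":3,"dy":0,"dz":0,"roll":0,"fingers":-0.2},{"dx":3,"dy":0,"dz":0,"roll":0,"fingers":-0.2},{"dx":3,"dy":0,"dz":0,"roll":0,"fingers":-0.2},{"dx":3,"dy":0,"dz":40,"roll":0,"fingers":-0.2},{"dx":3,"dy":0,"dz":100,"roll":0,"fingers":-0.2},{"dx":3,"dy":0,"dz":120,"roll":0,"fingers":-0.2},{"dx":3,"dy":0,"dz":120,"roll":0,"fingers":0}]'

```

```text
clock: 15.75
ee_pos: [466.2, 48.1, 53.5]
eef_rot: [3.138, 0.01, 3.056]
wrist_force: [7.9, 0.1, 3.3]
finger_gap: 0.153
clock: 16.75
ee_pos: [464.6, 47.1, 173.6]
eef_rot: [3.141, 0.003, 3.057]
wrist_force: [-0.2, 0.0, -0.2]
finger_gap: 0.497
```

```bash
cat >> h.py <<'E'
O=np.array([598,36]);X=np.array([.9965,-.0837]);Y=np.array([.0837,.9965])
def rd(p): return np.round([(p[:2]-O)@X,(p[:2]-O)@Y],1)
def wd(x,y): return O+X*x+Y*y
R={"red":((0,150,90),(8,255,255)),"blue":((98,120,90),(120,255,255)),"white":((0,0,150),(180,60,255)),"pink":((160,60,120),(179,255,255)),"purple":((130,80,60),(155,255,255))}
def caps(n,im,c,zt=57,zs=50,amax=200):
    x0,y0,x1,y1=c;q=cv2.cvtColor(im[y0:y1,x0:x1],cv2.COLOR_BGR2HSV)
    for k,(a,b) in R.items():
        N,_,st,ce=cv2.connectedComponentsWithStats(cv2.inRange(q,a,b))
        for i in range(1,N):
            if 20<st[i,4]<amax and (n=="top" or k in("red","blue","white")):
                u=ce[i]+[x0,y0];w=onz(n,*u,zt if n=="top" else zs);print(n,k,u.round(1),st[i,4],w[:2].round(1),rd(w))
E
python3 - <<'E'
from h import *
a=snap("side","s7.png",(200,110,440,290),3.2)
b=snap("top","t7.png",(195,110,435,290),3.2)
caps("side",a,(270,245,400,350));caps("top",b,(325,180,410,270))
E
```

```text
side red [335.8 256. ] 123 [ 540.8 -240.8] [ -33.9 -280.7]
side blue [328.7 275.5] 122 [ 488.8 -288.4] [ -81.7 -332.4]
side white [324.5 300.4] 143 [ 439.3 -346.6] [-126.1 -394.6]
top red [340.4 193. ] 86 [ 536.5 -243.5] [ -37.9 -283.6]
top blue [356.5 208.1] 76 [ 487.1 -291.9] [ -83.1 -336.1]
top white [375.  223.9] 65 [ 436.  -347.6] [-129.3 -395.9]
top pink [355.1 243. ] 73 [ 377.8 -282.6] [-192.8 -335.9]
top purple [386.5 190.7] 132 [ 541.  -389.5] [ -21.2 -428.7]
top purple [396.2 217.2] 126 [ 455.9 -415.1] [-103.9 -461.4]
```

View pics/s7.png

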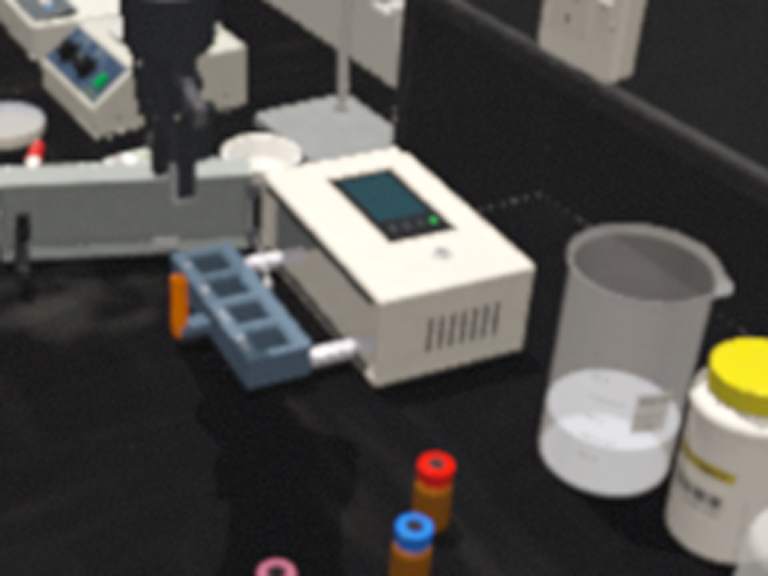

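View pics/t7.png

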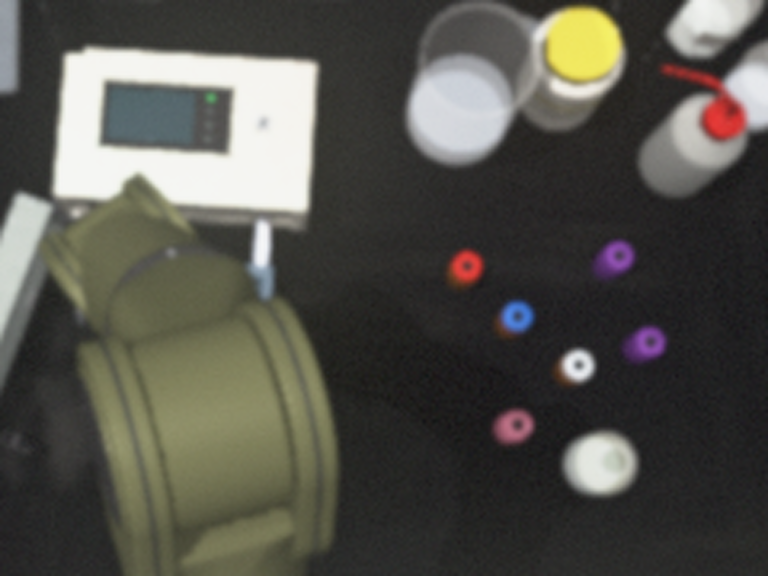

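```bash
python3 -m creep '[{"dx":-3,"dy":-45,"dz":0,"roll":-10,"fingers":0.2},{"dx":-6,"dy":-90,"dz":0,"roll":-20,"fingers":0.2},{"dx":-10,"dy":-140,"dz":0,"roll":-30,"fingers":0.2},{"dx":-13,"dy":-190,"dz":0,"roll":-40,"fingers":0.2},{"dx":-17,"dy":-240,"dz":0,"roll":-50,"fingers":0.2},{"dx":-20,"dy":-290,"dz":0,"roll":-60,"fingers":0.2},{"dx":-24,"dy":-340,"dz":0,"roll":-70,"fingers":0.2},{"dx":-28,"dy":-395,"dz":0,"roll":-80,"fingers":0.2},{"dx":-28,"dy":-395,"dz":-20,"roll":-90,"fingers":0.2},{"dx":-28,"dy":-395,"dz":-40,"roll":-90,"fingers":0.2}]'
python3 -m creep '[{"dx":0,"dy":0,"dz":0,"roll":0,"fingers":0.2},{"dx":0,"dy":0,"dz":0,"roll":0,"fingers":0.2}]' 25
python3 - <<'E'
from h import *
s=env.state();print(s["ee_pos"],s["eef_rot"],s["qpos"].round(2))
a=snap("side","s8.png",(240,200,440,380),3.3)
b=snap("top","t8.png",(295,150,435,290),4)
E
```

```text
clock: 18.1
ee_pos: [434.7, -348.1, 130.0]
eef_rot: [-3.138, 0.0, 1.484]
wrist_force: [0.8, 0.1, 0.4]
finger_gap: 0.6
clock: 18.35
ee_pos: [435.9, -347.5, 132.0]
eef_rot: [-3.141, -0.0, 1.487]
wrist_force: [-0.2, -0.4, 0.6]
finger_gap: 0.599
[ 435.85531716 -347.48756607  131.96061213] [-3.14061434e+00 -1.81138279e-04  1.48713493e+00] [ 0.59  0.76  0.    1.87 -0.    0.51  0.51]
```

View pics/s8.png

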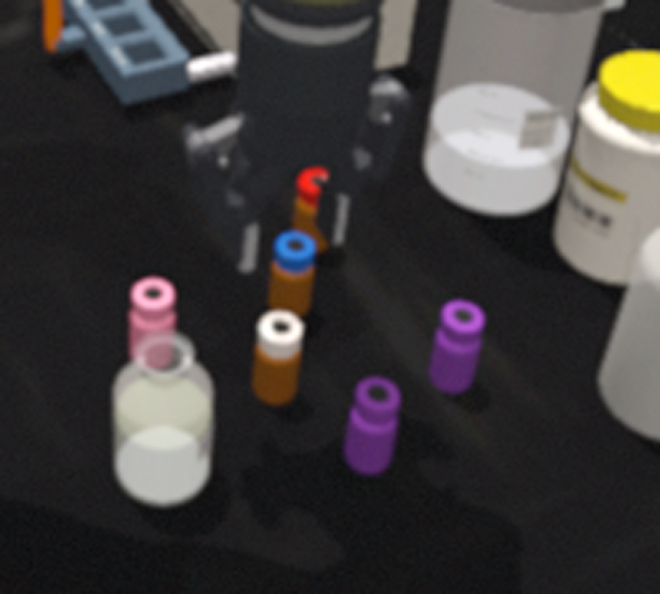

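```bash
python3 -m creep '[{"dx":1.5,"dy":0,"dz":-30,"roll":0,"fingers":0.2},{"dx":1.5,"dy":0,"dz":-60,"roll":0,"fingers":0.2},{"dx":1.5,"dy":0,"dz":-85,"roll":0,"fingers":0.2},{"dx":1.5,"dy":0,"dz":-92,"roll":0,"fingers":0.2},{"dx":1.5,"dy":0,"dz":-92,"roll":0,"fingers":0.2},{"dx":1.5,"dy":0,"dz":-92,"roll":0,"fingers":-0.1},{"dx":1.5,"dy":0,"dz":-92,"roll":0,"fingers":-0.3},{"dx":1.5,"dy":0,"dz":-92,"roll":0,"fingers":-0.6},{"dx":1.5,"dy":0,"dz":-92,"roll":0,"fingers":-0.8},{"dx":1.5,"dy":0,"dz":-92,"roll":0,"fingers":-0.8}]' 25
python3 - <<'E'
from h import *
a=snap("side","s9.png",(240,200,440,380),3.3)
E
```

```text
clock: 19.7
ee_pos: [438.1, -348.2, 41.3]
eef_rot: [3.14, 0.001, 1.486]
wrist_force: [-0.6, 0.8, 6.1]
finger_gap: 0.31
```

View pics/s9.png

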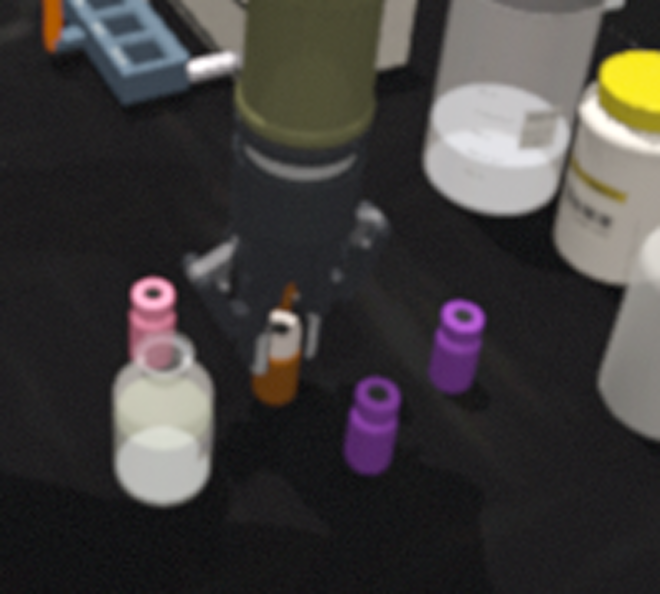

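```bash
python3 -m creep '[{"dx":0,"dy":0,"dz":10,"roll":0,"fingers":-0.8},{"dx":0,"dy":0,"dz":30,"roll":0,"fingers":-0.8},{"dx":0,"dy":0,"dz":60,"roll":0,"fingers":-0.8},{"dx":0,"dy":0,"dz":95,"roll":0,"fingers":-0.8},{"dx":0,"dy":0,"dz":95,"roll":0,"fingers":-0.8},{"dx":0,"dy":0,"dz":95,"roll":0,"fingers":-0.8}]'
python3 - <<'E'
from h import *
a=snap("side","s10.png",(220,130,420,310),3.3)
b=snap("top","t10.png",(205,150,305,230),8)
for i in range(4):
    w=wd(-76,66-44*i);c=[wd(-76+sx*15.5,66-44*i+sy*15.5) for sx,sy in((-1,-1),(-1,1),(1,1),(1,-1))]
    P=np.array([(proj("top",[*q,40])-[205,150])*8 for q in c]).astype(int);
    im=cv2.imread("pics/t10.png");cv2.polylines(im,[P],True,(0,255,0),1);cv2.imwrite("pics/t10.png",im)
    print(w)
E
```

```text
clock: 20.5
ee_pos: [437.0, -347.4, 135.1]
eef_rot: [-3.141, -0.0, 1.487]
wrist_force: [-0.7, 0.5, -0.7]
finger_gap: 0.308
[527.7902 108.1302]
[524.1074  64.2842]
[520.4246  20.4382]
[516.7418 -23.4078]
```

View pics/s10.png

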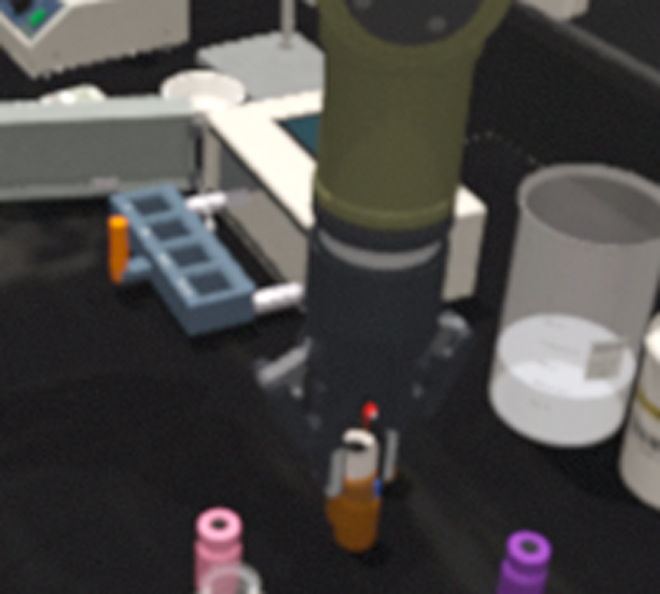

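View pics/t10.png

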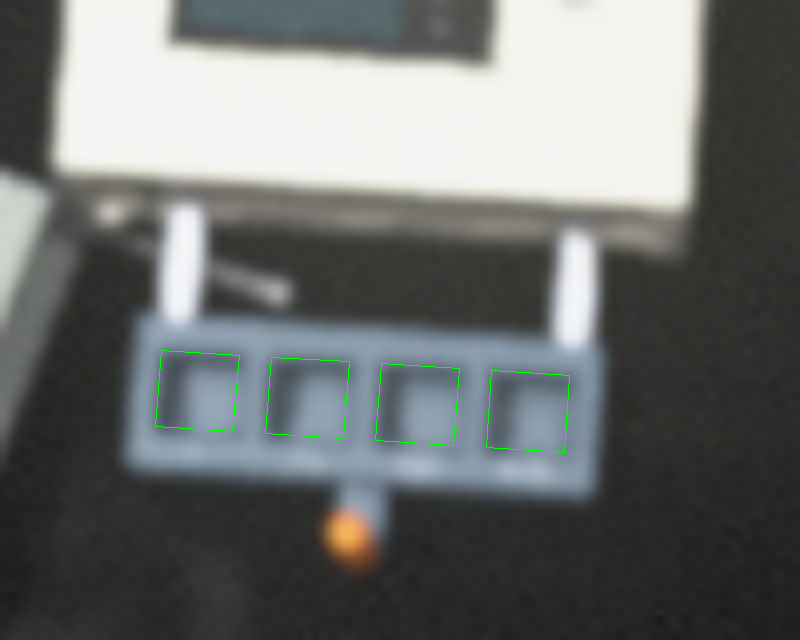

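```bash
python3 -m creep '[{"dx":8,"dy":-0,"dz":10,"roll":0,"fingers":-0.8},{"dx":18,"dy":50,"dz":15,"roll":0,"fingers":-0.8},{"dx":28,"dy":110,"dz":15,"roll":0,"fingers":-0.8},{"dx":40,"dy":170,"dz":15,"roll":0,"fingers":-0.8},{"dx":52,"dy":230,"dz":15,"roll":0,"fingers":-0.8},{"dx":62,"dy":290,"dz":15,"roll":0,"fingers":-0.8},{"dx":74,"dy":350,"dz":15,"roll":0,"fingers":-0.8},{"dx":84,"dy":410,"dz":15,"roll":0,"fingers":-0.8},{"dx":91,"dy":455,"dz":5,"roll":0,"fingers":-0.8},{"dx":91,"dy":455.5,"dz":-20,"roll":0,"fingers":-0.8}]'
python3 -m creep '[{"dx":0,"dy":0,"dz":0,"roll":0,"fingers":-0.8},{"dx":0,"dy":0,"dz":0,"roll":0,"fingers":-0.8},{"dx":0,"dy":0,"dz":0,"roll":0,"fingers":-0.8}]'
python3 - <<'E'
from h import *
a=snap("side","s11.png",(200,110,400,260),4)
s=env.state();print(s["ee_pos"],s["eef_rot"],s["qpos"].round(2))
E
```

```text
clock: 21.85
ee_pos: [530.4, 115.0, 115.7]
eef_rot: [3.138, -0.005, 1.496]
wrist_force: [-0.7, -1.0, -0.5]
finger_gap: 0.306
clock: 22.22
ee_pos: [529.2, 106.9, 116.2]
eef_rot: [3.14, -0.0, 1.485]
wrist_force: [-0.4, 0.6, -0.9]
finger_gap: 0.302
[529.09217664 107.0389354  116.18553901] [ 3.14010745e+00 -2.66909188e-04  1.48499875e+00] [-0.36  0.78  0.12  1.94 -0.2   0.43 -0.18]
```

View pics/s11.png

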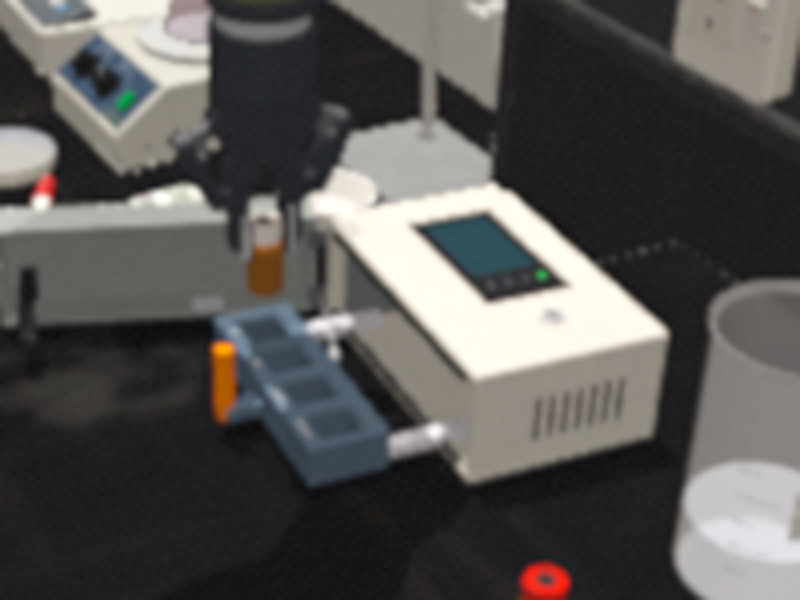

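```bash
python3 -m creep '[{"dx":-0.5,"dy":0.5,"dz":-10,"roll":0,"fingers":-0.8},{"dx":-0.5,"dy":0.5,"dz":-20,"roll":0,"fingers":-0.8},{"dx":-0.5,"dy":0.5,"dz":-27,"roll":0,"fingers":-0.8},{"dx":-0.5,"dy":0.5,"dz":-27,"roll":0,"fingers":-0.8},{"dx":-0.5,"dy":0.5,"dz":-27,"roll":0,"fingers":-0.8},{"dx":-0.5,"dy":0.5,"dz":-27,"roll":0,"fingers":-0.8},{"dx":-0.5,"dy":0.5,"dz":-27,"roll":0,"fingers":-0.8}]'
python3 - <<'E'
from h import *
a=snap("side","s12.png",(220,130,340,220),6)
E
```

```text
clock: 23.15
ee_pos: [528.2, 108.3, 88.6]
eef_rot: [3.141, -0.0, 1.486]
wrist_force: [-0.4, 0.5, -0.8]
finger_gap: 0.303
```

View pics/s12.png

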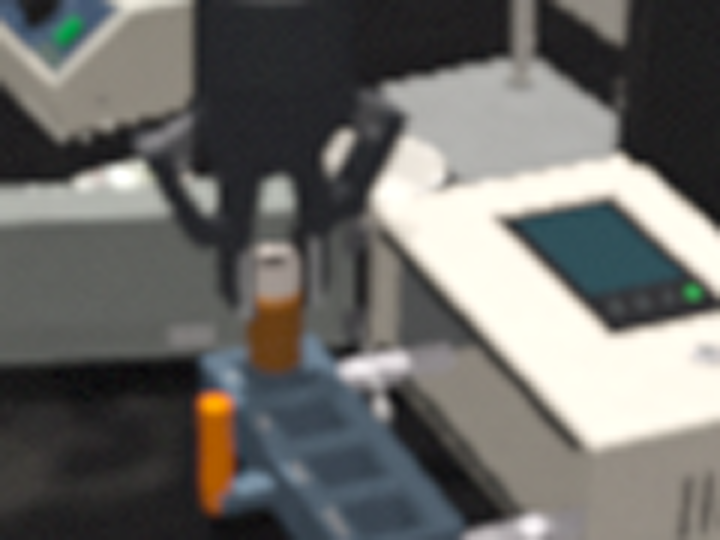

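```bash
python3 -m creep '[{"dx":-0.3,"dy":0,"dz":-3,"roll":0,"fingers":-0.8},{"dx":-0.3,"dy":0,"dz":-6,"roll":0,"fingers":-0.8},{"dx":-0.3,"dy":0,"dz":-9,"roll":0,"fingers":-0.8},{"dx":-0.3,"dy":0,"dz":-12,"roll":0,"fingers":-0.8},{"dx":-0.3,"dy":0,"dz":-15,"roll":0,"fingers":-0.8},{"dx":-0.3,"dy":0,"dz":-18,"roll":0,"fingers":-0.8},{"dx":-0.3,"dy":0,"dz":-21,"roll":0,"fingers":-0.8},{"dx":-0.3,"dy":0,"dz":-24,"roll":0,"fingers":-0.8},{"dx":-0.3,"dy":0,"dz":-27,"roll":0,"fingers":-0.8},{"dx":-0.3,"dy":0,"dz":-29,"roll":0,"fingers":-0.8}]'

```

```text
clock: 24.45
ee_pos: [528.0, 108.3, 59.2]
eef_rot: [3.141, -0.0, 1.486]
wrist_force: [0.7, 0.2, -0.2]
finger_gap: 0.303
```

```bash
python3 -m creep '[{"dx":0,"dy":0,"dz":-0.8,"roll":0,"fingers":-0.8},{"dx":0,"dy":0,"dz":-1.5,"roll":0,"fingers":-0.8},{"dx":0,"dy":0,"dz":-2.2,"roll":0,"fingers":-0.8},{"dx":0,"dy":0,"dz":-2.8,"roll":0,"fingers":-0.8},{"dx":0,"dy":0,"dz":-2.8,"roll":0,"fingers":-0.8}]'
python3 -m creep '[{"dx":0,"dy":0,"dz":-0.5,"roll":0,"fingers":-0.8},{"dx":0,"dy":0,"dz":-1,"roll":0,"fingers":-0.8},{"dx":0,"dy":0,"dz":-1,"roll":0,"fingers":-0.8}]'

```

```text
clock: 25.08
ee_pos: [527.9, 108.3, 56.6]
eef_rot: [3.141, -0.0, 1.486]
wrist_force: [1.8, 0.3, 0.4]
finger_gap: 0.305
clock: 25.45
ee_pos: [527.9, 108.3, 55.5]
eef_rot: [3.141, -0.0, 1.486]
wrist_force: [1.2, -0.9, 1.1]
finger_gap: 0.307
```

```bash
python3 -m creep '[{"dx":0,"dy":0,"dz":-0.5,"roll":0,"fingers":-0.8},{"dx":0,"dy":0,"dz":-1,"roll":0,"fingers":-0.8},{"dx":0,"dy":0,"dz":-1,"roll":0,"fingers":-0.8}]'

```

```text
clock: 25.82
ee_pos: [528.0, 108.3, 55.2]
eef_rot: [3.141, -0.0, 1.486]
wrist_force: [1.2, -0.1, 7.6]
finger_gap: 0.305
```

Seated on the floor at a gentle 7 N. I release slowly.

```bash
python3 -m creep '[{"dx":0,"dy":0,"dz":0.8,"roll":0,"fingers":-0.3},{"dx":0,"dy":0,"dz":0.8,"roll":0,"fingers":-0.2},{"dx":0,"dy":0,"dz":0.8,"roll":0,"fingers":-0.1},{"dx":0,"dy":0,"dz":0.8,"roll":0,"fingers":0},{"dx":0,"dy":0,"dz":0.8,"roll":0,"fingers":0.1},{"dx":0,"dy":0,"dz":0.8,"roll":0,"fingers":0.1},{"dx":0,"dy":0,"dz":20,"roll":0,"fingers":0.1},{"dx":0,"dy":0,"dz":60,"roll":0,"fingers":0.1},{"dx":0,"dy":0,"dz":100,"roll":0,"fingers":0.1}]'
python3 -m creep '[{"dx":-4,"dy":-55,"dz":0,"roll":0,"fingers":0.1},{"dx":-8,"dy":-110,"dz":0,"roll":0,"fingers":0.1},{"dx":-12,"dy":-165,"dz":0,"roll":0,"fingers":0.1},{"dx":-16,"dy":-220,"dz":0,"roll":0,"fingers":0.1},{"dx":-20,"dy":-220,"dz":0,"roll":0,"fingers":0.1},{"dx":-20,"dy":-220,"dz":0,"roll":0,"fingers":0.1}]'
python3 - <<'E'
from h import *
a=snap("side","s13.png",(220,130,420,310),3.3)
b=snap("top","t13.png",(195,110,435,290),3.2)
caps("side",a,(270,245,400,350));caps("top",b,(325,170,410,270));caps("top",b,(205,190,290,215),71)
s=env.state();print(s["ee_pos"])
E
```

```text
clock: 26.95
ee_pos: [527.3, 108.2, 155.4]
eef_rot: [-3.141, 0.0, 1.486]
wrist_force: [0.4, 0.5, 0.3]
finger_gap: 0.546
clock: 27.7
ee_pos: [507.3, -111.3, 154.4]
eef_rot: [-3.141, -0.001, 1.486]
wrist_force: [-0.1, 0.6, 1.0]
finger_gap: 0.549
side red [335.7 256.4] 116 [ 539.8 -241.8] [ -34.8 -281.7]
side blue [328.5 275.8] 105 [ 487.9 -289. ] [ -82.5 -333.1]
top red [340.4 193.2] 66 [ 535.9 -243.4] [ -38.5 -283.7]
top blue [356.5 208.2] 51 [ 486.8 -292.1] [ -83.3 -336.2]
top pink [355.1 243. ] 73 [ 377.8 -282.6] [-192.8 -335.9]
top purple [386.4 190.7] 134 [ 540.7 -389.2] [ -21.5 -428.5]
top purple [396.1 217.3] 129 [ 455.5 -414.8] [-104.3 -461.1]
[ 507.98592356 -109.80534044  154.46333708]
```

View pics/s13.png

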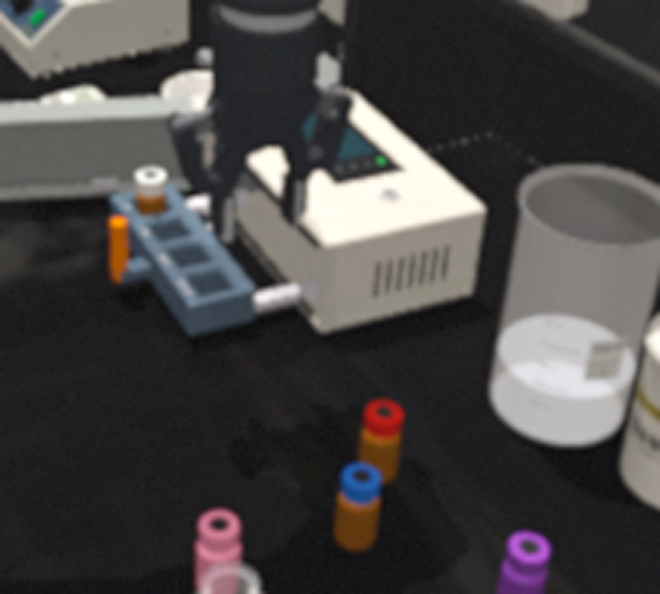

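View pics/t13.png

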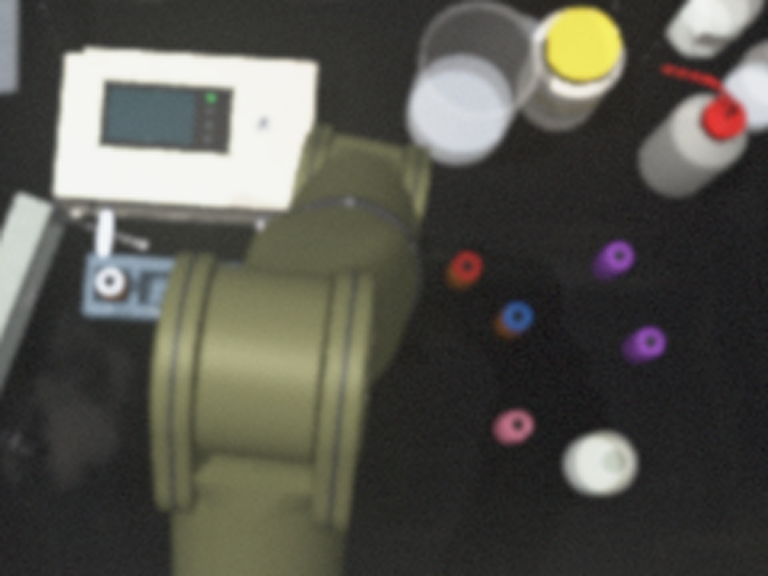

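```bash
python3 -m creep '[{"dx":-6,"dy":-55,"dz":0,"roll":0,"fingers":0.1},{"dx":-12,"dy":-110,"dz":0,"roll":0,"fingers":0.1},{"dx":-20,"dy":-165,"dz":0,"roll":0,"fingers":0.1},{"dx":-20,"dy":-181,"dz":-20,"roll":0,"fingers":0.1},{"dx":-20,"dy":-181,"dz":-50,"roll":0,"fingers":0.1},{"dx":-20,"dy":-181,"dz":-70,"roll":0,"fingers":0.1},{"dx":-20,"dy":-181,"dz":-70,"roll":0,"fingers":0.1},{"dx":-20,"dy":-181,"dz":-70,"roll":0,"fingers":0.1}]'
python3 - <<'E'
from h import *
a=snap("side","s14.png",(260,200,420,330),4.5)
s=env.state();print(s["ee_pos"])
E
```

```text
clock: 28.8
ee_pos: [488.7, -292.0, 85.1]
eef_rot: [3.14, 0.0, 1.488]
wrist_force: [-0.3, -0.7, -0.5]
finger_gap: 0.548
[ 488.72498453 -292.41431945   85.43041289]
```

View pics/s14.png

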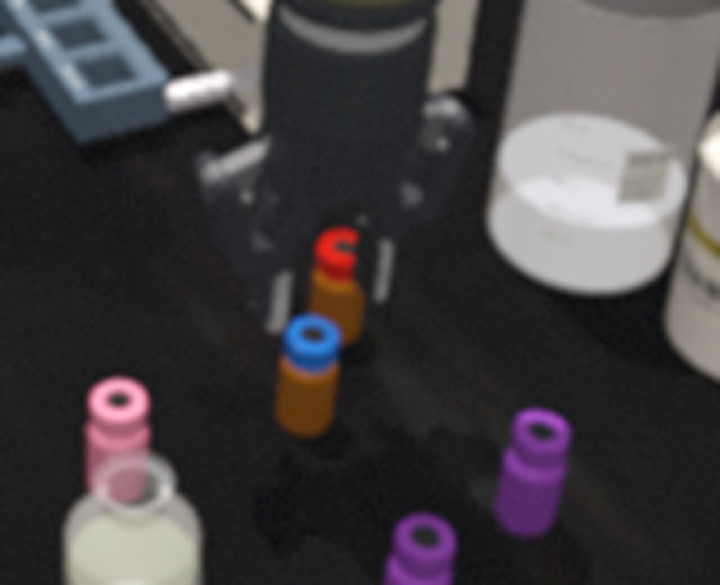

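```bash
python3 -m creep '[{"dx":-0.5,"dy":0.5,"dz":-20,"roll":0,"fingers":0.1},{"dx":-0.5,"dy":0.5,"dz":-38,"roll":0,"fingers":0.1},{"dx":-0.5,"dy":0.5,"dz":-44,"roll":0,"fingers":0.1},{"dx":-0.5,"dy":0.5,"dz":-44,"roll":0,"fingers":0.1},{"dx":-0.5,"dy":0.5,"dz":-44,"roll":0,"fingers":-0.1},{"dx":-0.5,"dy":0.5,"dz":-44,"roll":0,"fingers":-0.3},{"dx":-0.5,"dy":0.5,"dz":-44,"roll":0,"fingers":-0.6},{"dx":-0.5,"dy":0.5,"dz":-44,"roll":0,"fingers":-0.8},{"dx":-0.5,"dy":0.5,"dz":-44,"roll":0,"fingers":-0.8}]' 25
python3 -m creep '[{"dx":0,"dy":0,"dz":10,"roll":0,"fingers":-0.8},{"dx":0,"dy":0,"dz":30,"roll":0,"fingers":-0.8},{"dx":0,"dy":0,"dz":60,"roll":0,"fingers":-0.8},{"dx":0,"dy":0,"dz":95,"roll":0,"fingers":-0.8},{"dx":0,"dy":0,"dz":105,"roll":0,"fingers":-0.8},{"dx":0,"dy":0,"dz":105,"roll":0,"fingers":-0.8}]'
python3 - <<'E'
from h import *
a=snap("side","s15.png",(260,160,420,290),4.5)
s=env.state();print(s["ee_pos"])
E
```

```text
clock: 29.98
ee_pos: [487.6, -292.5, 41.1]
eef_rot: [3.14, 0.0, 1.486]
wrist_force: [0.2, 1.5, 5.8]
finger_gap: 0.308
clock: 30.72
ee_pos: [487.2, -292.2, 145.8]
eef_rot: [3.141, 0.0, 1.486]
wrist_force: [0.2, -0.7, -0.7]
finger_gap: 0.307
[ 486.71373589 -291.93544338  144.9647558 ]
```

View pics/s15.png

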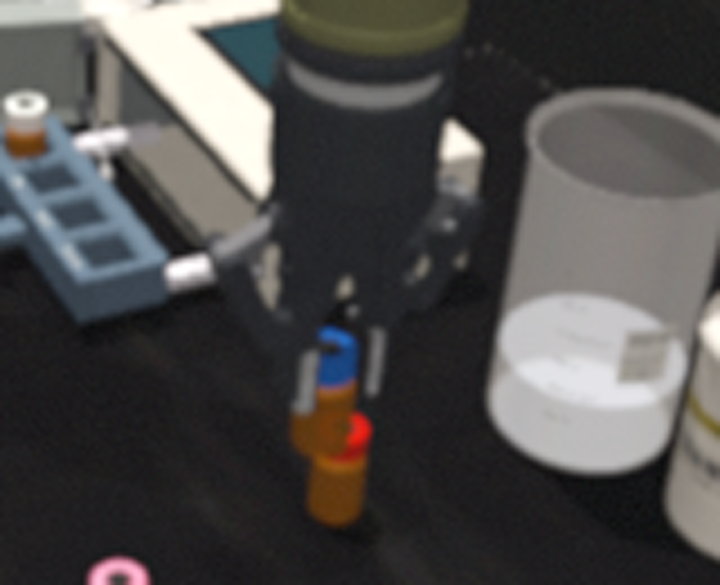

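```bash
python3 -m creep '[{"dx":5,"dy":50,"dz":0,"roll":0,"fingers":-0.8},{"dx":10,"dy":105,"dz":0,"roll":0,"fingers":-0.8},{"dx":16,"dy":160,"dz":0,"roll":0,"fingers":-0.8},{"dx":22,"dy":215,"dz":0,"roll":0,"fingers":-0.8},{"dx":28,"dy":270,"dz":0,"roll":0,"fingers":-0.8},{"dx":34,"dy":320,"dz":0,"roll":0,"fingers":-0.8},{"dx":37,"dy":356,"dz":-10,"roll":0,"fingers":-0.8},{"dx":37,"dy":356,"dz":-30,"roll":0,"fingers":-0.8},{"dx":37,"dy":356,"dz":-30,"roll":0,"fingers":-0.8},{"dx":37,"dy":356,"dz":-30,"roll":0,"fingers":-0.8}]'
python3 -m creep '[{"dx":0,"dy":0,"dz":-10,"roll":0,"fingers":-0.8},{"dx":0,"dy":0,"dz":-20,"roll":0,"fingers":-0.8},{"dx":0,"dy":0,"dz":-27,"roll":0,"fingers":-0.8},{"dx":0,"dy":0,"dz":-27,"roll":0,"fingers":-0.8},{"dx":0,"dy":0,"dz":-27,"roll":0,"fingers":-0.8},{"dx":0,"dy":0,"dz":-27,"roll":0,"fingers":-0.8}]'
python3 - <<'E'
from h import *
a=snap("side","s16.png",(220,130,340,220),6)
s=env.state();print(s["ee_pos"])
E
```

```text
clock: 32.02
ee_pos: [523.9, 62.8, 115.2]
eef_rot: [-3.141, 0.001, 1.485]
wrist_force: [-0.2, 0.5, -0.7]
finger_gap: 0.308
clock: 32.78
ee_pos: [524.4, 63.8, 88.8]
eef_rot: [3.141, -0.0, 1.486]
wrist_force: [0.1, -0.6, -0.2]
finger_gap: 0.308
[524.3689251   63.81789582  88.78181164]
```

View pics/s16.png

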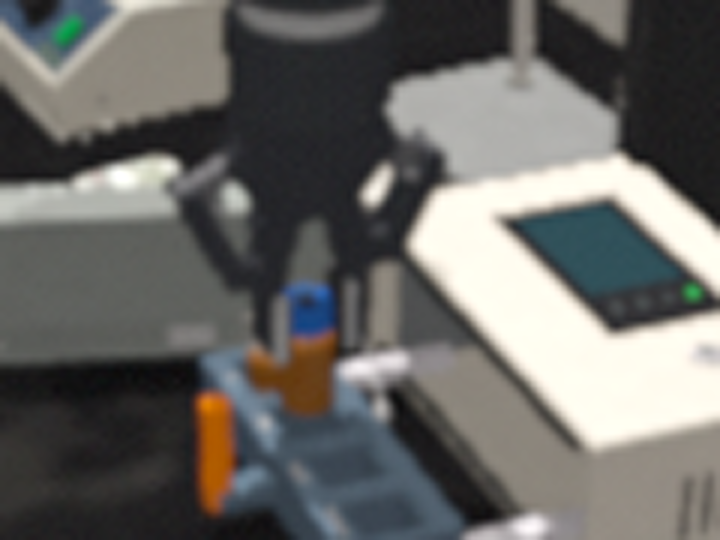

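Blue is over pocket 2. I lower it.

```bash
python3 -m creep '[{"dx":-0.3,"dy":0,"dz":-3,"roll":0,"fingers":-0.8},{"dx":-0.3,"dy":0,"dz":-6,"roll":0,"fingers":-0.8},{"dx":-0.3,"dy":0,"dz":-9,"roll":0,"fingers":-0.8},{"dx":-0.3,"dy":0,"dz":-12,"roll":0,"fingers":-0.8},{"dx":-0.3,"dy":0,"dz":-15,"roll":0,"fingers":-0.8},{"dx":-0.3,"dy":0,"dz":-18,"roll":0,"fingers":-0.8},{"dx":-0.3,"dy":0,"dz":-21,"roll":0,"fingers":-0.8},{"dx":-0.3,"dy":0,"dz":-24,"roll":0,"fingers":-0.8},{"dx":-0.3,"dy":0,"dz":-27,"roll":0,"fingers":-0.8},{"dx":-0.3,"dy":0,"dz":-29,"roll":0,"fingers":-0.8}]'
python3 -m creep '[{"dx":0,"dy":0,"dz":-0.8,"roll":0,"fingers":-0.8},{"dx":0,"dy":0,"dz":-1.5,"roll":0,"fingers":-0.8},{"dx":0,"dy":0,"dz":-2.2,"roll":0,"fingers":-0.8},{"dx":0,"dy":0,"dz":-2.8,"roll":0,"fingers":-0.8},{"dx":0,"dy":0,"dz":-3.5,"roll":0,"fingers":-0.8},{"dx":0,"dy":0,"dz":-3.5,"roll":0,"fingers":-0.8}]'

```

```text
clock: 34.08
ee_pos: [524.1, 63.8, 59.4]
eef_rot: [3.141, -0.0, 1.486]
wrist_force: [-0.1, -0.2, -1.1]
finger_gap: 0.31
clock: 34.83
ee_pos: [524.1, 63.8, 56.0]
eef_rot: [3.141, -0.0, 1.486]
wrist_force: [1.3, -0.0, 0.1]
finger_gap: 0.31
```

```bash
python3 -m creep '[{"dx":0,"dy":0,"dz":-0.5,"roll":0,"fingers":-0.8},{"dx":0,"dy":0,"dz":-1,"roll":0,"fingers":-0.8},{"dx":0,"dy":0,"dz":-1.3,"roll":0,"fingers":-0.8},{"dx":0,"dy":0,"dz":-1.3,"roll":0,"fingers":-0.8}]'

```

```text
clock: 35.33
ee_pos: [524.2, 63.8, 55.1]
eef_rot: [3.141, -0.0, 1.486]
wrist_force: [1.4, -0.6, 4.8]
finger_gap: 0.306
```

```bash
python3 -m creep '[{"dx":0,"dy":0,"dz":0.5,"roll":0,"fingers":-0.3},{"dx":0,"dy":0,"dz":0.5,"roll":0,"fingers":-0.2},{"dx":0,"dy":0,"dz":0.5,"roll":0,"fingers":-0.1},{"dx":0,"dy":0,"dz":0.5,"roll":0,"fingers":0},{"dx":0,"dy":0,"dz":0.5,"roll":0,"fingers":0.1},{"dx":0,"dy":0,"dz":0.5,"roll":0,"fingers":0.1},{"dx":0,"dy":0,"dz":20,"roll":0,"fingers":0.1},{"dx":0,"dy":0,"dz":60,"roll":0,"fingers":0.1},{"dx":0,"dy":0,"dz":100,"roll":0,"fingers":0.1}]'
python3 -m creep '[{"dx":-4,"dy":-55,"dz":0,"roll":0,"fingers":0.1},{"dx":-8,"dy":-110,"dz":0,"roll":0,"fingers":0.1},{"dx":-12,"dy":-165,"dz":0,"roll":0,"fingers":0.1},{"dx":-16,"dy":-190,"dz":0,"roll":0,"fingers":0.1},{"dx":-16,"dy":-190,"dz":0,"roll":0,"fingers":0.1}]'
python3 - <<'E'
from h import *
a=snap("side","s17.png",(220,130,420,310),3.3)
b=snap("top","t17.png",(195,110,435,290),3.2)
caps("side",a,(270,245,400,350));caps("top",b,(325,170,410,270))
s=env.state();print(s["ee_pos"])
E
```

```text
clock: 36.45
ee_pos: [523.5, 63.7, 155.6]
eef_rot: [-3.141, 0.0, 1.486]
wrist_force: [0.4, -0.2, -1.5]
finger_gap: 0.55
clock: 37.08
ee_pos: [507.1, -129.0, 154.8]
eef_rot: [-3.141, 0.001, 1.481]
wrist_force: [0.1, 0.0, -0.1]
finger_gap: 0.548
side red [335.8 256.4] 113 [ 539.9 -241.9] [ -34.6 -281.8]
top red [340.4 193.1] 65 [ 536.1 -243.3] [ -38.3 -283.5]
top pink [355.1 243. ] 73 [ 377.8 -282.6] [-192.8 -335.9]
top purple [386.5 190.6] 129 [ 541.1 -389.7] [ -21. -429.]
top purple [396.2 217.2] 125 [ 455.8 -415.1] [-104.  -461.4]
[ 507.98946505 -125.06376988  154.65968663]
```

View pics/s17.png

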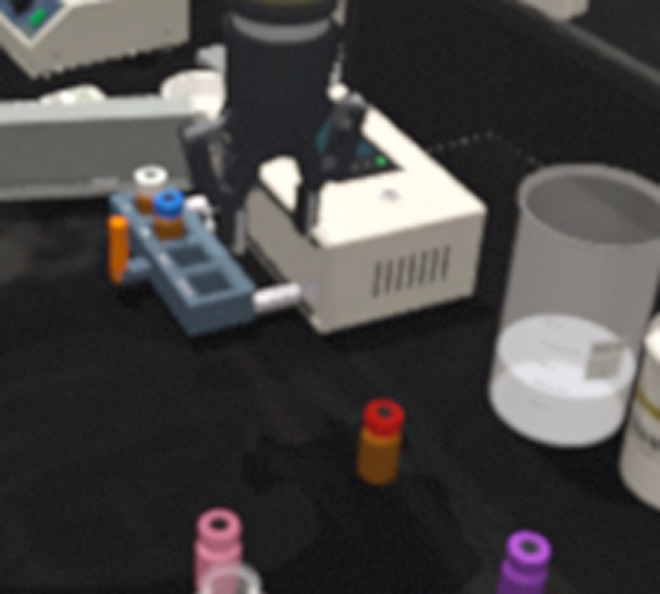

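```bash
python3 -m creep '[{"dx":15,"dy":-55,"dz":0,"roll":0,"fingers":0.1},{"dx":30,"dy":-105,"dz":-10,"roll":0,"fingers":0.1},{"dx":30,"dy":-117,"dz":-40,"roll":0,"fingers":0.1},{"dx":30,"dy":-117,"dz":-70,"roll":0,"fingers":0.1},{"dx":30,"dy":-117,"dz":-70,"roll":0,"fingers":0.1},{"dx":30,"dy":-117,"dz":-70,"roll":0,"fingers":0.1},{"dx":30,"dy":-117,"dz":-70,"roll":0,"fingers":0.1}]'
python3 - <<'E'
from h import *
a=snap("side","s18.png",(260,170,420,300),4.5)
s=env.state();print(s["ee_pos"])
E
```

```text
clock: 38.05
ee_pos: [539.0, -242.8, 86.1]
eef_rot: [3.139, 0.0, 1.488]
wrist_force: [-0.7, -0.6, 0.1]
finger_gap: 0.552
[ 538.84955679 -243.00087865   86.00322313]
```

View pics/s18.png

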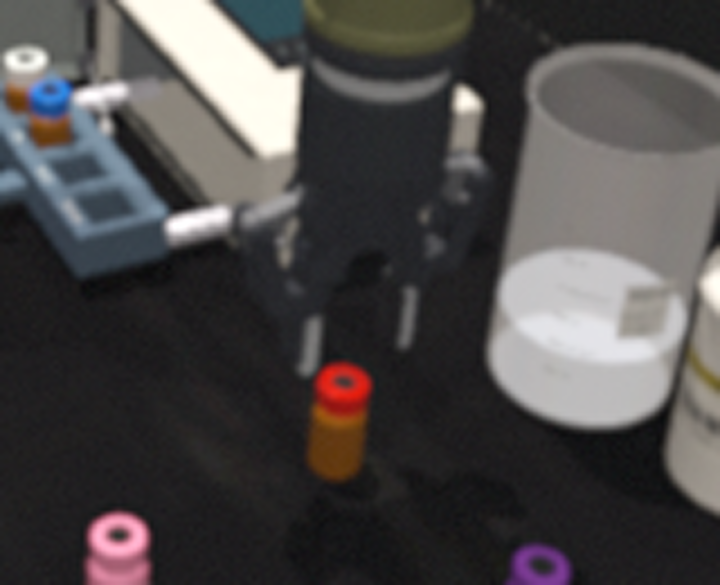

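```bash
python3 -m creep '[{"dx":-0.5,"dy":0,"dz":-20,"roll":0,"fingers":0.1},{"dx":-0.5,"dy":0,"dz":-38,"roll":0,"fingers":0.1},{"dx":-0.5,"dy":0,"dz":-44.5,"roll":0,"fingers":0.1},{"dx":-0.5,"dy":0,"dz":-44.5,"roll":0,"fingers":0.1},{"dx":-0.5,"dy":0,"dz":-44.5,"roll":0,"fingers":-0.1},{"dx":-0.5,"dy":0,"dz":-44.5,"roll":0,"fingers":-0.3},{"dx":-0.5,"dy":0,"dz":-44.5,"roll":0,"fingers":-0.6},{"dx":-0.5,"dy":0,"dz":-44.5,"roll":0,"fingers":-0.8},{"dx":-0.5,"dy":0,"dz":-44.5,"roll":0,"fingers":-0.8}]' 25
python3 -m creep '[{"dx":0,"dy":0,"dz":10,"roll":0,"fingers":-0.8},{"dx":0,"dy":0,"dz":30,"roll":0,"fingers":-0.8},{"dx":0,"dy":0,"dz":60,"roll":0,"fingers":-0.8},{"dx":0,"dy":0,"dz":95,"roll":0,"fingers":-0.8},{"dx":0,"dy":0,"dz":105,"roll":0,"fingers":-0.8},{"dx":0,"dy":0,"dz":105,"roll":0,"fingers":-0.8},{"dx":0,"dy":0,"dz":105,"roll":0,"fingers":-0.8}]'
python3 - <<'E'
from h import *
a=snap("side","s19.png",(260,130,420,260),4.5)
s=env.state();print(s["ee_pos"])
E
```

```text
clock: 39.22
ee_pos: [538.1, -243.5, 40.8]
eef_rot: [3.14, 0.0, 1.486]
wrist_force: [0.6, -0.6, 6.4]
finger_gap: 0.309
clock: 40.1
ee_pos: [536.6, -242.8, 144.2]
eef_rot: [-3.14, -0.001, 1.487]
wrist_force: [-0.2, 0.3, -0.9]
finger_gap: 0.306
[ 536.4924412  -242.83293806  144.04848336]
```

View pics/s19.png

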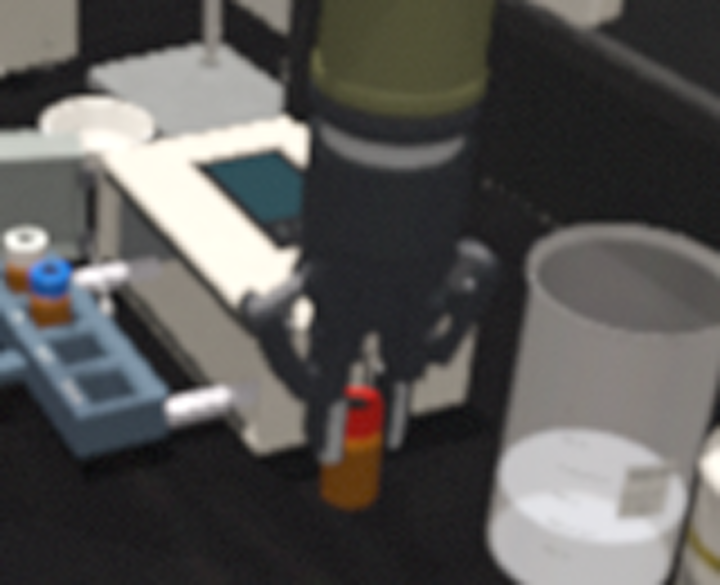

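```bash
python3 -m creep '[{"dx":-6,"dy":40,"dz":0,"roll":0,"fingers":-0.8},{"dx":-12,"dy":90,"dz":0,"roll":0,"fingers":-0.8},{"dx":-14,"dy":140,"dz":0,"roll":0,"fingers":-0.8},{"dx":-16,"dy":190,"dz":0,"roll":0,"fingers":-0.8},{"dx":-16.5,"dy":235,"dz":0,"roll":0,"fingers":-0.8},{"dx":-16.5,"dy":262.5,"dz":-10,"roll":0,"fingers":-0.8},{"dx":-16.5,"dy":262.5,"dz":-30,"roll":0,"fingers":-0.8},{"dx":-16.5,"dy":262.5,"dz":-50,"roll":0,"fingers":-0.8},{"dx":-16.5,"dy":262.5,"dz":-55,"roll":0,"fingers":-0.8},{"dx":-16.5,"dy":262.5,"dz":-55,"roll":0,"fingers":-0.8}]'
python3 -m creep '[{"dx":0,"dy":0,"dz":0,"roll":0,"fingers":-0.8},{"dx":0,"dy":0,"dz":0,"roll":0,"fingers":-0.8},{"dx":0,"dy":0,"dz":0,"roll":0,"fingers":-0.8}]'
python3 - <<'E'
from h import *
a=snap("side","s20.png",(220,130,340,220),6)
s=env.state();print(s["ee_pos"])
E
```

```text
clock: 41.4
ee_pos: [520.6, 19.1, 89.8]
eef_rot: [-3.14, 0.0, 1.486]
wrist_force: [0.8, -0.1, -0.5]
finger_gap: 0.308
clock: 41.78
ee_pos: [521.1, 19.3, 90.6]
eef_rot: [3.141, -0.0, 1.486]
wrist_force: [0.2, 0.2, -0.4]
finger_gap: 0.309
[521.05623233  19.25733731  90.54024474]
```

View pics/s20.png

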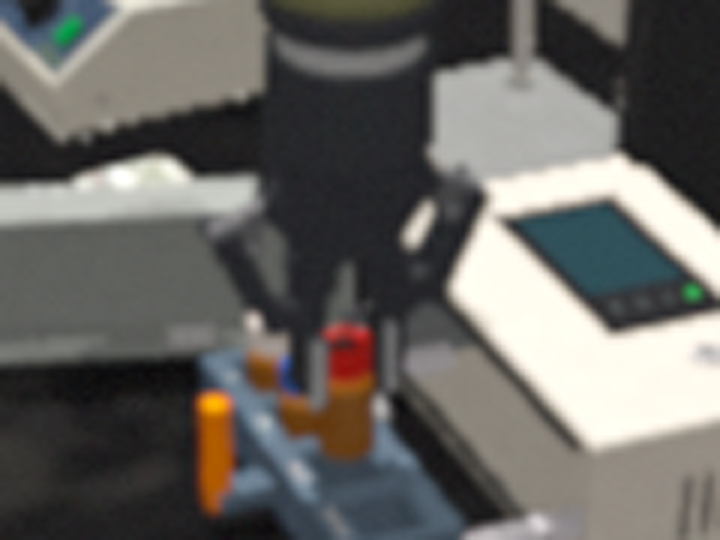

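```bash
python3 -m creep '[{"dx":-0.6,"dy":0.6,"dz":-3,"roll":0,"fingers":-0.8},{"dx":-0.6,"dy":0.6,"dz":-6,"roll":0,"fingers":-0.8},{"dx":-0.6,"dy":0.6,"dz":-9,"roll":0,"fingers":-0.8},{"dx":-0.6,"dy":0.6,"dz":-12,"roll":0,"fingers":-0.8},{"dx":-0.6,"dy":0.6,"dz":-15,"roll":0,"fingers":-0.8},{"dx":-0.6,"dy":0.6,"dz":-18,"roll":0,"fingers":-0.8},{"dx":-0.6,"dy":0.6,"dz":-21,"roll":0,"fingers":-0.8},{"dx":-0.6,"dy":0.6,"dz":-24,"roll":0,"fingers":-0.8},{"dx":-0.6,"dy":0.6,"dz":-28,"roll":0,"fingers":-0.8},{"dx":-0.6,"dy":0.6,"dz":-31,"roll":0,"fingers":-0.8}]'
python3 -m creep '[{"dx":0,"dy":0,"dz":-0.8,"roll":0,"fingers":-0.8},{"dx":0,"dy":0,"dz":-1.5,"roll":0,"fingers":-0.8},{"dx":0,"dy":0,"dz":-2.2,"roll":0,"fingers":-0.8},{"dx":0,"dy":0,"dz":-2.8,"roll":0,"fingers":-0.8},{"dx":0,"dy":0,"dz":-3.5,"roll":0,"fingers":-0.8},{"dx":0,"dy":0,"dz":-3.5,"roll":0,"fingers":-0.8}]'

```

```text
clock: 43.08
ee_pos: [520.2, 19.9, 58.9]
eef_rot: [-3.142, -0.0, 1.487]
wrist_force: [0.0, -0.3, -0.3]
finger_gap: 0.31
clock: 43.82
ee_pos: [520.3, 19.9, 55.7]
eef_rot: [3.141, -0.0, 1.486]
wrist_force: [0.2, -0.0, -1.0]
finger_gap: 0.309
```

```bash
python3 -m creep '[{"dx":0,"dy":0,"dz":-0.5,"roll":0,"fingers":-0.8},{"dx":0,"dy":0,"dz":-1,"roll":0,"fingers":-0.8},{"dx":0,"dy":0,"dz":-1.3,"roll":0,"fingers":-0.8},{"dx":0,"dy":0,"dz":-1.3,"roll":0,"fingers":-0.8}]'

```

```text
clock: 44.32
ee_pos: [520.4, 19.8, 54.8]
eef_rot: [3.141, -0.0, 1.486]
wrist_force: [0.1, 1.1, 4.2]
finger_gap: 0.309
```

```bash
python3 -m creep '[{"dx":0,"dy":0,"dz":0.5,"roll":0,"fingers":-0.3},{"dx":0,"dy":0,"dz":0.5,"roll":0,"fingers":-0.2},{"dx":0,"dy":0,"dz":0.5,"roll":0,"fingers":-0.1},{"dx":0,"dy":0,"dz":0.5,"roll":0,"fingers":0},{"dx":0,"dy":0,"dz":0.5,"roll":0,"fingers":0.1},{"dx":0,"dy":0,"dz":0.5,"roll":0,"fingers":0.1},{"dx":0,"dy":0,"dz":20,"roll":0,"fingers":0.1},{"dx":0,"dy":0,"dz":60,"roll":0,"fingers":0.1},{"dx":0,"dy":0,"dz":100,"roll":0,"fingers":0.1}]'
python3 -m creep '[{"dx":-6,"dy":-40,"dz":0,"roll":10,"fingers":0},{"dx":-12,"dy":-80,"dz":0,"roll":20,"fingers":0},{"dx":-18,"dy":-120,"dz":0,"roll":30,"fingers":0},{"dx":-24,"dy":-150,"dz":0,"roll":40,"fingers":0},{"dx":-30,"dy":-150,"dz":0,"roll":50,"fingers":0},{"dx":-30,"dy":-150,"dz":0,"roll":60,"fingers":0},{"dx":-30,"dy":-150,"dz":0,"roll":70,"fingers":0},{"dx":-30,"dy":-150,"dz":0,"roll":80,"fingers":0},{"dx":-30,"dy":-150,"dz":0,"roll":90,"fingers":0},{"dx":-30,"dy":-150,"dz":0,"roll":90,"fingers":0}]'
python3 - <<'E'
from h import *
a=snap("side","s21.png",(180,110,420,290),3.2)
b=snap("top","t21.png",(175,110,415,290),3.2)
s=env.state();print(s["ee_pos"],s["eef_rot"])
E
```

```text
clock: 45.45
ee_pos: [519.9, 19.8, 155.3]
eef_rot: [-3.141, 0.0, 1.486]
wrist_force: [0.5, -0.8, 0.6]
finger_gap: 0.552
clock: 46.7
ee_pos: [490.0, -130.3, 154.4]
eef_rot: [3.141, -0.0, 3.055]
wrist_force: [0.4, -0.5, -0.3]
finger_gap: 0.495
[ 490.16343631 -130.26895347  154.39810924] [ 3.14151199e+00 -1.43324592e-04  3.05392343e+00]
```

View pics/s21.png

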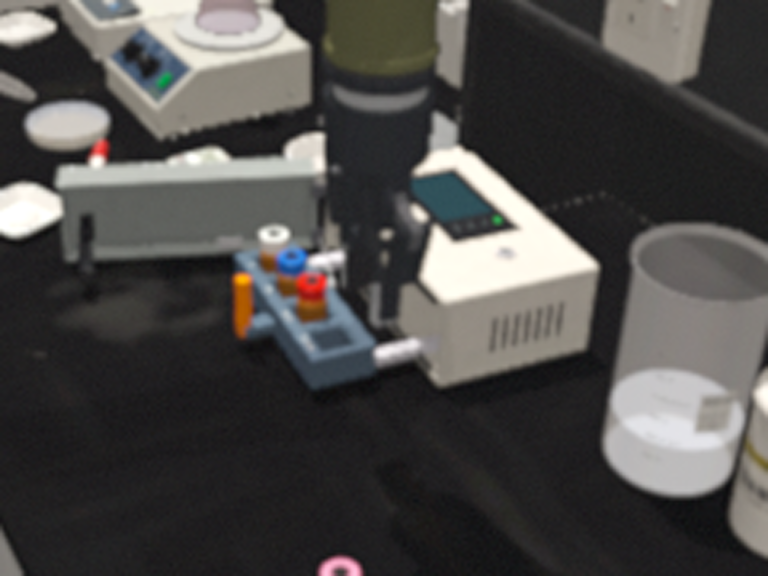

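View pics/t21.png

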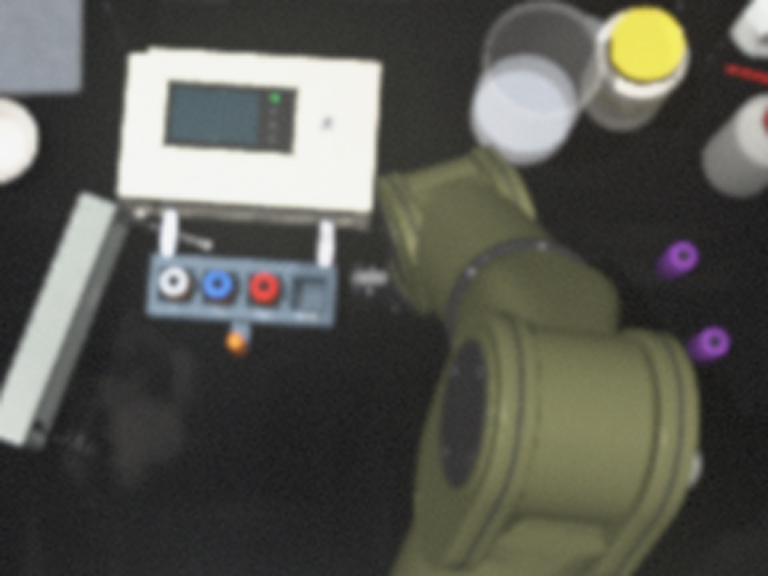

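```bash
python3 -m creep '[{"dx":-10,"dy":50,"dz":0,"roll":0,"fingers":0},{"dx":-18,"dy":100,"dz":0,"roll":0,"fingers":0},{"dx":-24,"dy":150,"dz":0,"roll":0,"fingers":0},{"dx":-24,"dy":178,"dz":0,"roll":0,"fingers":0},{"dx":-24,"dy":178,"dz":-20,"roll":0,"fingers":0},{"dx":-24,"dy":178,"dz":-50,"roll":0,"fingers":0},{"dx":-24,"dy":178,"dz":-65,"roll":0,"fingers":0},{"dx":-24,"dy":178,"dz":-65,"roll":0,"fingers":0},{"dx":-24,"dy":178,"dz":-65,"roll":0,"fingers":0}]' 25
python3 - <<'E'
from h import *
a=snap("side","s22.png",(200,110,360,240),4.5)
s=env.state();print(s["ee_pos"],s["qpos"].round(2))
E
```

```text
clock: 47.92
ee_pos: [466.6, 47.9, 89.9]
eef_rot: [3.142, 0.001, 3.056]
wrist_force: [0.0, -0.2, -0.4]
finger_gap: 0.496
[466.77200984  47.94075608  90.09710466] [-0.1   0.77 -0.16  2.15  0.48  0.25  0.8 ]
```

View pics/s22.png

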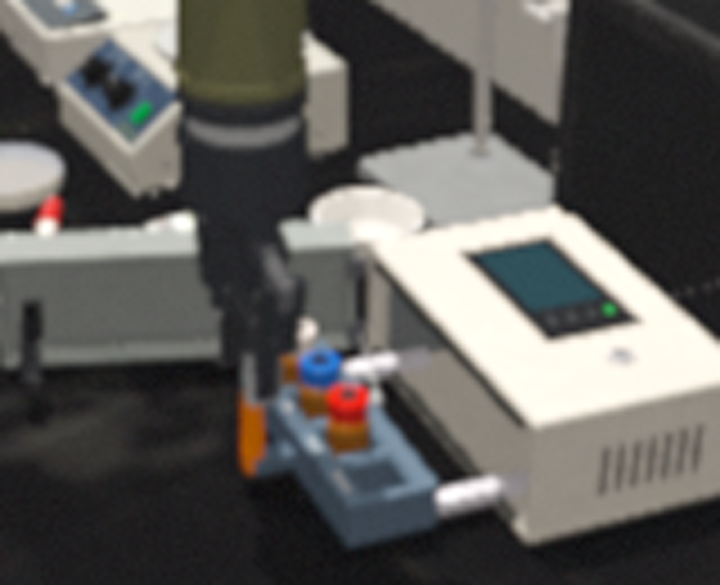

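```bash
python3 -m creep '[{"dx":0,"dy":0,"dz":-20,"roll":0,"fingers":0},{"dx":0,"dy":0,"dz":-36,"roll":0,"fingers":0},{"dx":0,"dy":0,"dz":-36,"roll":0,"fingers":0},{"dx":0,"dy":0,"dz":-36,"roll":0,"fingers":-0.4},{"dx":0,"dy":0,"dz":-36,"roll":0,"fingers":-0.8},{"dx":0,"dy":0,"dz":-36,"roll":0,"fingers":-1},{"dx":0,"dy":0,"dz":-36,"roll":0,"fingers":-1},{"dx":0,"dy":0,"dz":-36,"roll":0,"fingers":-1}]' 25
python3 -m creep '[{"dx":5,"dy":-0.5,"dz":0,"roll":0,"fingers":-1},{"dx":15,"dy":-1,"dz":0,"roll":0,"fingers":-1},{"dx":27,"dy":-2,"dz":0,"roll":0,"fingers":-1},{"dx":40,"dy":-3,"dz":0,"roll":0,"fingers":-1},{"dx":53,"dy":-4,"dz":0,"roll":0,"fingers":-1},{"dx":66,"dy":-5,"dz":0,"roll":0,"fingers":-1},{"dx":79,"dy":-6,"dz":0,"roll":0,"fingers":-1},{"dx":92,"dy":-8,"dz":0,"roll":0,"fingers":-1},{"dx":101,"dy":-8.5,"dz":0,"roll":0,"fingers":-1},{"dx":106,"dy":-9,"dz":0,"roll":0,"fingers":-1}]'
python3 -m creep '[{"dx":1,"dy":0,"dz":0,"roll":0,"fingers":-1},{"dx":2,"dy":0,"dz":0,"roll":0,"fingers":-1},{"dx":3,"dy":0,"dz":0,"roll":0,"fingers":-1},{"dx":4,"dy":0,"dz":0,"roll":0,"fingers":-1}]'

```

```text
clock: 48.98
ee_pos: [466.8, 48.0, 54.2]
eef_rot: [3.141, 0.002, 3.057]
wrist_force: [0.1, -0.7, 7.0]
finger_gap: 0.152
clock: 50.22
ee_pos: [573.0, 39.2, 54.3]
eef_rot: [3.141, 0.001, 3.057]
wrist_force: [-1.4, 1.1, 7.5]
finger_gap: 0.151
clock: 50.72
ee_pos: [576.4, 38.9, 54.3]
eef_rot: [3.142, 0.001, 3.057]
wrist_force: [-1.0, 0.2, 6.5]
finger_gap: 0.156
```

```bash
python3 -m creep '[{"dx":1,"dy":0,"dz":0,"roll":0,"fingers":-1},{"dx":2,"dy":0,"dz":0,"roll":0,"fingers":-1},{"dx":3,"dy":0,"dz":0,"roll":0,"fingers":-1},{"dx":3,"dy":0,"dz":0,"roll":0,"fingers":-1}]'

```

```text
clock: 51.22
ee_pos: [576.5, 38.9, 54.3]
eef_rot: [-3.14, -0.005, 3.058]
wrist_force: [-8.4, 0.4, 11.6]
finger_gap: 0.155
```

```bash
python3 -m creep '[{"dx":-3,"dy":0,"dz":0,"roll":0,"fingers":-0.3},{"dx":-3,"dy":0,"dz":0,"roll":0,"fingers":-0.1},{"dx":-3,"dy":0,"dz":0,"roll":0,"fingers":-0.1},{"dx":-3,"dy":0,"dz":0,"roll":0,"fingers":-0.1},{"dx":-3,"dy":0,"dz":40,"roll":0,"fingers":-0.1},{"dx":-3,"dy":0,"dz":90,"roll":0,"fingers":-1},{"dx":-3,"dy":0,"dz":120,"roll":0,"fingers":-1},{"dx":-3,"dy":0,"dz":120,"roll":0,"fingers":-1}]'
python3 -m creep '[{"dx":-30,"dy":50,"dz":0,"roll":0,"fingers":-1},{"dx":-60,"dy":100,"dz":0,"roll":0,"fingers":-1},{"dx":-90,"dy":150,"dz":0,"roll":0,"fingers":-1},{"dx":-118,"dy":200,"dz":0,"roll":0,"fingers":-1},{"dx":-142,"dy":252,"dz":0,"roll":0,"fingers":-1},{"dx":-142,"dy":252,"dz":0,"roll":0,"fingers":-1},{"dx":-142,"dy":252,"dz":0,"roll":0,"fingers":-1}]'
python3 - <<'E'
from h import *
a=snap("side","s23.png",(180,110,420,290),3.2)
b=snap("top","t23.png",(115,110,355,290),3.2)
p=env.state();p0=p["ee_pos"];print(p0)
H=np.array([-10,123])
for a in np.arange(1.836,0,-.1):
    r=np.interp(a,[.6,1.2,1.8],[205,170,170]);d=-50
    q=H+r*np.array([-np.sin(a),-np.cos(a)])+d*np.array([np.cos(a),-np.sin(a)])
    w=wd(*q);print(round(a,2),w.round(0),(w-p0[:2]).round(0),np.hypot(*w).round())
E
```

```text
clock: 52.22
ee_pos: [578.0, 39.1, 175.8]
eef_rot: [3.14, 0.005, 3.057]
wrist_force: [0.4, 0.3, -0.6]
finger_gap: -0.002
clock: 53.1
ee_pos: [433.9, 290.0, 172.4]
eef_rot: [-3.139, -0.001, 3.058]
wrist_force: [-0.4, -0.3, -0.1]
finger_gap: -0.001
[434.80310423 288.88796539 172.68949131]
1.84 [456. 265.] [ 21. -24.] 527.0
1.74 [446. 250.] [ 11. -39.] 511.0
1.64 [438. 234.] [  3. -55.] 496.0
1.54 [431. 218.] [ -4. -71.] 483.0
1.44 [426. 201.] [ -9. -88.] 471.0
1.34 [423. 183.] [ -12. -106.] 461.0
1.24 [421. 166.] [ -14. -123.] 453.0
1.14 [418. 147.] [ -17. -142.] 443.0
1.04 [415. 126.] [ -20. -163.] 434.0
0.94 [414. 105.] [ -21. -184.] 427.0
0.84 [416.  83.] [ -19. -206.] 424.0
0.74 [420.  61.] [ -15. -227.] 425.0
0.64 [427.  40.] [  -8. -249.] 429.0
0.54 [439.  22.] [   4. -267.] 439.0
0.44 [453.   6.] [  18. -283.] 453.0
0.34 [469.  -7.] [  34. -296.] 469.0
0.24 [486. -19.] [  52. -308.] 487.0
0.14 [505. -30.] [  70. -319.] 506.0
0.04 [524. -38.] [  89. -327.] 526.0
```

View pics/s23.png

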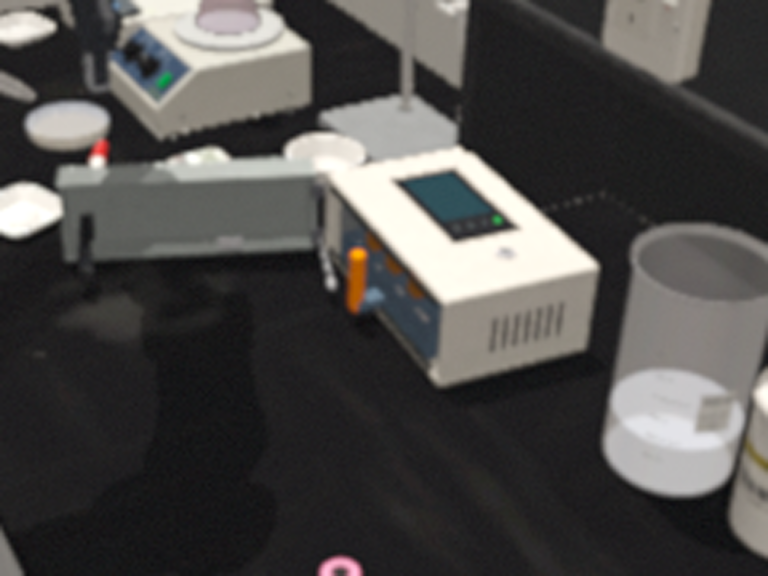

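View pics/t23.png

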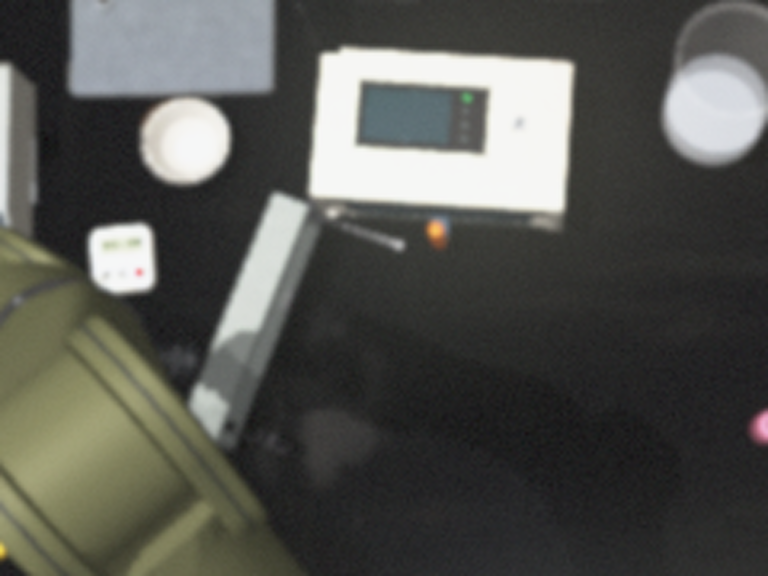

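```bash
python3 - <<'E'
from h import *
p0=np.array([434.4,289.5])
H=np.array([-10,123])
for a in list(np.arange(1.836,0.05,-.1)):
    r=np.interp(a,[1.2,1.8],[140,170]);d=-50
    q=H+r*np.array([-np.sin(a),-np.cos(a)])+d*np.array([np.cos(a),-np.sin(a)])
    w=wd(*q);print(round(a,2),w.round(0),(w-p0[:2]).round(0),np.hypot(*w).round())
E
python3 -m creep '[{"dx":0,"dy":0,"dz":-40,"roll":0,"fingers":-1},{"dx":0,"dy":0,"dz":-80,"roll":0,"fingers":-1},{"dx":0,"dy":0,"dz":-110,"roll":0,"fingers":-1},{"dx":0,"dy":0,"dz":-110,"roll":0,"fingers":-1},{"dx":0,"dy":0,"dz":-110,"roll":0,"fingers":-1}]'
```

```text
1.84 [456. 265.] [ 21. -25.] 527.0
1.74 [449. 249.] [ 15. -41.] 513.0
1.64 [446. 233.] [ 11. -57.] 503.0
1.54 [444. 217.] [ 10. -72.] 494.0
1.44 [444. 202.] [ 10. -88.] 488.0
1.34 [446. 187.] [  11. -103.] 483.0
1.24 [449. 173.] [  14. -117.] 481.0
1.14 [450. 158.] [  15. -131.] 477.0
1.04 [451. 143.] [  16. -146.] 473.0
0.94 [453. 129.] [  18. -161.] 471.0
0.84 [457. 114.] [  22. -175.] 471.0
0.74 [462. 100.] [  27. -189.] 473.0
0.64 [468.  87.] [  34. -202.] 476.0
0.54 [476.  74.] [  42. -215.] 482.0
0.44 [485.  63.] [  51. -227.] 489.0
0.34 [496.  52.] [  61. -238.] 498.0
0.24 [507.  42.] [  72. -247.] 509.0
0.14 [519.  34.] [  85. -256.] 520.0
clock: 53.82
ee_pos: [435.0, 290.3, 64.1]
eef_rot: [3.141, 0.001, 3.056]
wrist_force: [-0.7, -0.1, -0.3]
finger_gap: -0.003
```

```bash
python3 -m creep '[{"dx":10,"dy":-12,"dz":0,"roll":0,"fingers":-1},{"dx":20,"dy":-25,"dz":0,"roll":0,"fingers":-1},{"dx":15,"dy":-41,"dz":0,"roll":0,"fingers":-1},{"dx":11,"dy":-57,"dz":0,"roll":0,"fingers":-1},{"dx":10,"dy":-72,"dz":0,"roll":0,"fingers":-1},{"dx":10,"dy":-88,"dz":0,"roll":0,"fingers":-1},{"dx":11,"dy":-103,"dz":0,"roll":0,"fingers":-1},{"dx":14,"dy":-117,"dz":0,"roll":0,"fingers":-1},{"dx":15,"dy":-131,"dz":0,"roll":0,"fingers":-1},{"dx":16,"dy":-146,"dz":0,"roll":0,"fingers":-1}]'
python3 - <<'E'
from h import *
a=snap("side","s24.png",(180,110,420,290),3.2)
E
```

```text
clock: 55.08
ee_pos: [451.3, 144.2, 63.4]
eef_rot: [3.141, 0.001, 3.057]
wrist_force: [-0.3, 0.1, 0.0]
finger_gap: -0.004
```

View pics/s24.png

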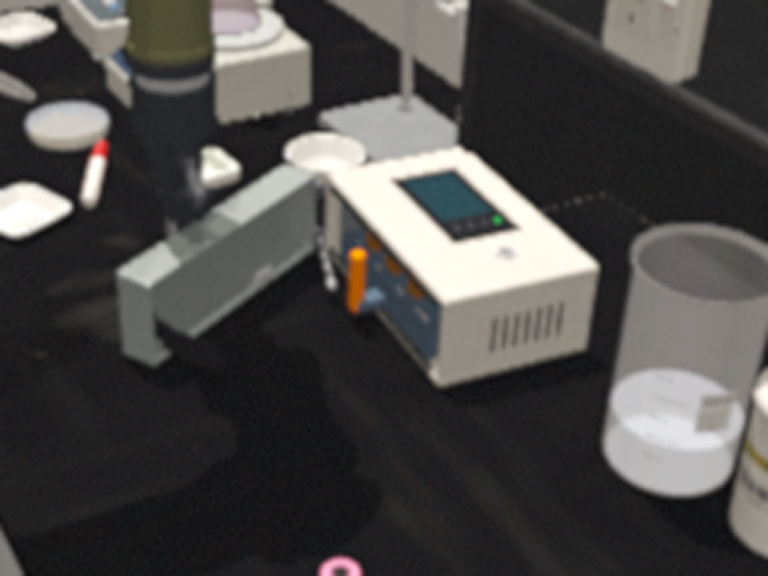

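```bash
python3 -m creep '[{"dx":2,"dy":-15,"dz":0,"roll":0,"fingers":-1},{"dx":6,"dy":-29,"dz":0,"roll":0,"fingers":-1},{"dx":11,"dy":-43,"dz":0,"roll":0,"fingers":-1},{"dx":18,"dy":-56,"dz":0,"roll":0,"fingers":-1},{"dx":26,"dy":-69,"dz":0,"roll":0,"fingers":-1},{"dx":35,"dy":-81,"dz":0,"roll":0,"fingers":-1},{"dx":45,"dy":-92,"dz":0,"roll":0,"fingers":-1},{"dx":51,"dy":-97,"dz":0,"roll":0,"fingers":-1},{"dx":56,"dy":-101,"dz":0,"roll":0,"fingers":-1},{"dx":56,"dy":-101,"dz":0,"roll":0,"fingers":-1}]'
python3 - <<'E'
from h import *
a=snap("side","s25.png",(200,110,400,260),4)
E
```

```text
clock: 56.38
ee_pos: [505.7, 43.5, 63.2]
eef_rot: [-3.141, -0.001, 3.057]
wrist_force: [-1.8, 0.4, 0.8]
finger_gap: 0.001
```

View pics/s25.png

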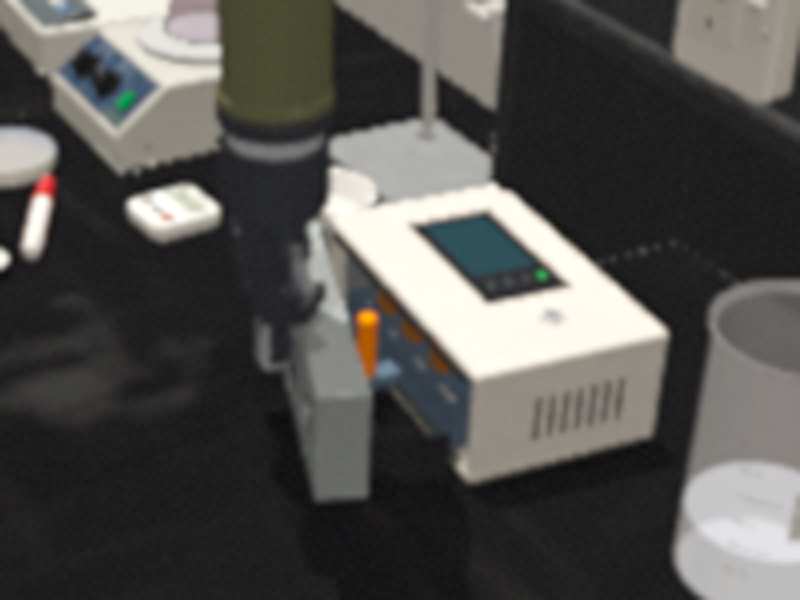

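```bash
python3 -m creep '[{"dx":-25,"dy":0,"dz":0,"roll":0,"fingers":-1},{"dx":-44,"dy":-10,"dz":0,"roll":0,"fingers":-1},{"dx":-46,"dy":-30,"dz":-5,"roll":0,"fingers":-1},{"dx":-46,"dy":-52,"dz":-11,"roll":0,"fingers":-1},{"dx":-40,"dy":-55,"dz":-11,"roll":0,"fingers":-1},{"dx":-28,"dy":-60,"dz":-11,"roll":0,"fingers":-1},{"dx":-20,"dy":-62,"dz":-11,"roll":0,"fingers":-1},{"dx":-10,"dy":-68,"dz":-11,"roll":0,"fingers":-1},{"dx":0,"dy":-73,"dz":-11,"roll":0,"fingers":-1},{"dx":8,"dy":-77,"dz":-11,"roll":0,"fingers":-1}]'
python3 -m creep '[{"dx":5,"dy":-2,"dz":0,"roll":0,"fingers":-1},{"dx":10,"dy":-4,"dz":0,"roll":0,"fingers":-1},{"dx":13,"dy":-5,"dz":0,"roll":0,"fingers":-1},{"dx":13,"dy":-5,"dz":0,"roll":0,"fingers":-1}]'
python3 - <<'E'
from h import *
a=snap("side","s26.png",(200,110,400,260),4)
E
```

```text
clock: 57.68
ee_pos: [514.8, -33.3, 52.3]
eef_rot: [3.141, -0.0, 3.057]
wrist_force: [-2.8, 1.1, -1.0]
finger_gap: -0.001
clock: 58.18
ee_pos: [527.6, -38.4, 52.4]
eef_rot: [-3.141, 0.0, 3.057]
wrist_force: [-1.7, 0.8, 0.7]
finger_gap: -0.005
```

View pics/s26.png

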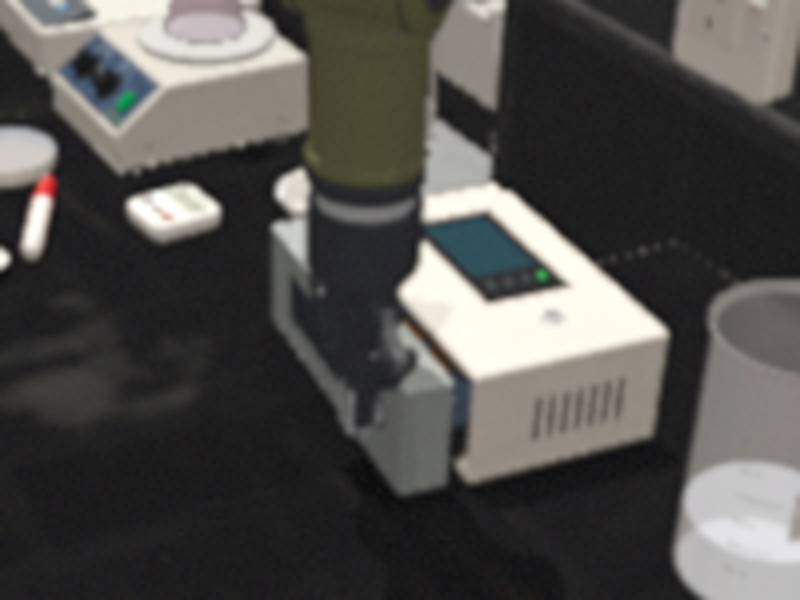

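```bash
python3 -m creep '[{"dx":3,"dy":0,"dz":0,"roll":0,"fingers":-1},{"dx":6,"dy":-1,"dz":0,"roll":0,"fingers":-1},{"dx":8,"dy":-1,"dz":0,"roll":0,"fingers":-1},{"dx":10,"dy":-1.5,"dz":0,"roll":0,"fingers":-1},{"dx":11.5,"dy":-1.5,"dz":0,"roll":0,"fingers":-1},{"dx":11.5,"dy":-1.5,"dz":0,"roll":0,"fingers":-1}]'

```

```text
clock: 58.98
ee_pos: [538.2, -40.2, 52.2]
eef_rot: [-3.141, -0.001, 3.057]
wrist_force: [-3.5, -2.4, -1.0]
finger_gap: 0.004
```

```bash
python3 -m creep '[{"dx":1,"dy":0,"dz":0,"roll":0,"fingers":-1},{"dx":2,"dy":0,"dz":0,"roll":0,"fingers":-1},{"dx":3.5,"dy":0,"dz":0,"roll":0,"fingers":-1},{"dx":3.5,"dy":0,"dz":0,"roll":0,"fingers":-1}]'

```

```text
clock: 59.48
ee_pos: [539.4, -39.8, 52.1]
eef_rot: [-3.14, -0.005, 3.058]
wrist_force: [-10.1, -1.2, 2.9]
finger_gap: 0.001
```

Firm stop reached at 10 N. Let go and check.

```bash
python3 -m creep '[{"dx":-10,"dy":1,"dz":0,"roll":0,"fingers":-1},{"dx":-50,"dy":4,"dz":0,"roll":0,"fingers":-1},{"dx":-100,"dy":8,"dz":0,"roll":0,"fingers":-1},{"dx":-100,"dy":8,"dz":50,"roll":0,"fingers":-1},{"dx":-100,"dy":8,"dz":110,"roll":0,"fingers":-1},{"dx":-60,"dy":60,"dz":160,"roll":0,"fingers":-1},{"dx":-60,"dy":120,"dz":170,"roll":0,"fingers":-1},{"dx":-60,"dy":180,"dz":170,"roll":0,"fingers":-1},{"dx":-60,"dy":240,"dz":170,"roll":0,"fingers":-1},{"dx":-60,"dy":300,"dz":170,"roll":0,"fingers":-1}]'
python3 -m creep '[{"dx":0,"dy":0,"dz":0,"roll":0,"fingers":-1},{"dx":0,"dy":0,"dz":0,"roll":0,"fingers":-1},{"dx":0,"dy":0,"dz":0,"roll":0,"fingers":-1},{"dx":0,"dy":0,"dz":0,"roll":0,"fingers":-1}]'
python3 - <<'E'
from h import *
a=snap("side","s27.png",(200,120,440,340),3)
b=snap("top","t27.png",(115,110,435,290),2.4)
A=cv2.imread("pics/side0.png");B=cv2.imread("pics/top0.png")
d=cv2.absdiff(A,a).max(2);m=(d[140:360,255:420]>40);ys,xs=np.nonzero(m);print(m.sum())
cv2.imwrite("pics/diff27.png",cv2.resize(np.hstack([d[140:360,255:420]*2,d[140:360,255:420]*0,cv2.absdiff(B,b).max(2)[110:330,130:430]*2]),None,fx=1.5,fy=1.5))
s=env.state();print(s["ee_pos"],s["wrist_force"])
E
```

```text
clock: 60.72
ee_pos: [483.5, 258.1, 223.4]
eef_rot: [3.137, 0.004, 3.057]
wrist_force: [1.4, 0.3, -0.5]
finger_gap: -0.001
clock: 61.22
ee_pos: [482.8, 253.1, 222.5]
eef_rot: [-3.141, 0.0, 3.055]
wrist_force: [0.2, -0.4, -0.5]
finger_gap: 0.002
967
[482.64937044 253.54811557 222.4951086 ] [ 0.27080871  0.1258784  -0.44157129]
```

View pics/s27.png

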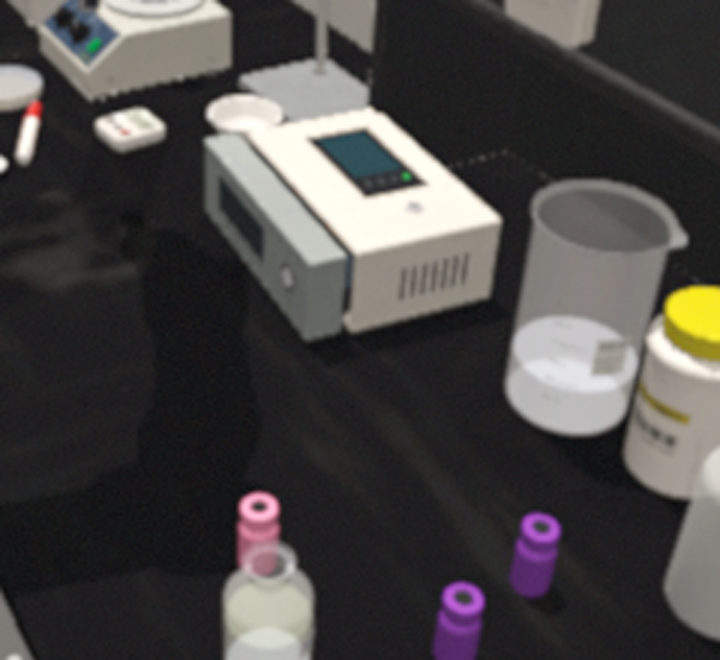

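View pics/t27.png

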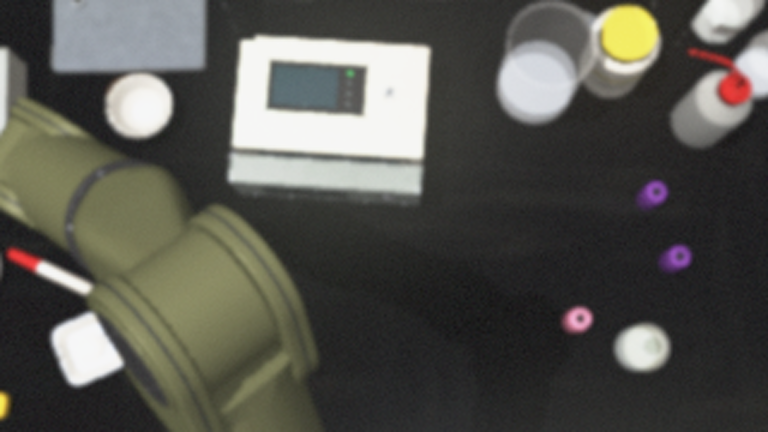

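View pics/diff27.png

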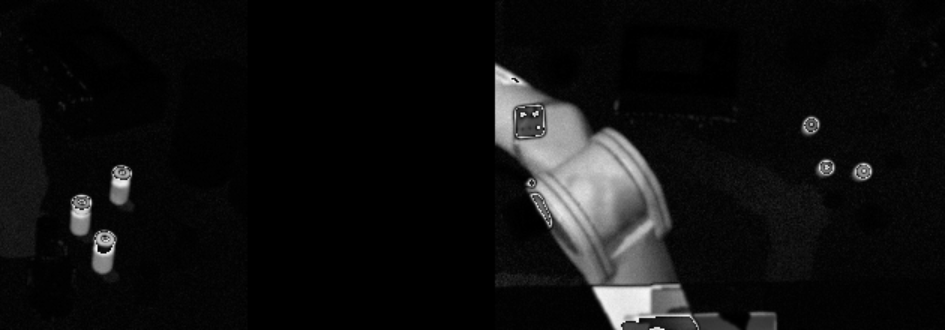

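```bash
python3 - <<'E'
from h import *
print(env.sign_off())
E
```

```text
the job is handed in; nothing more can be done
None
```

The vial reader is loaded and shut, and the job was handed in at about 61 s of the 210 s allowed.

- **Loading:** I pressed the door open at the mark, swung it wide and drew the tray out to its stop. White, blue and red went into pockets 1, 2 and 3 in that order. There was no yellow vial on the bench. The blue vial was knocked about 45 mm aside before I reached it, so I measured it again and picked it up from its new place.
- **Setting down:** Each vial went down with 4–8 N at the wrist. Pictures showed all three standing upright in their pockets before the tray was closed.
- **Closing:** I pushed the tray home to its stop at about 8 N, and pressed the door at the mark to its firm stop at about 10 N.
- **Last checks:** About 1.7 s after I let go, the side and top pictures matched the starting ones at the reader, so the door was flush. The pink and purple look-alikes and the sample bottle had not moved. In the final top view the arm hid part of the bench's left side, including the timer; the side view showed the timer with no visible change. No check failed or disagreed, but the vials could not be seen again once the door was shut.

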